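# Put the circuit card away and hasp the case

### The arm

A 7-joint arm with a two-finger parallel gripper is mounted at the origin on a cart in front of the work surface, level with it; the furniture and walls round the work are solid. World frame = base frame: x ahead of the robot, y to its left, z up, the work surface at z = 0. Lengths are in m, angles in rad, forces in N, time in s.
With the tool pointing down it reaches from about 0.425 to 0.925 m from the base axis. Payload 6.8 kg.
Tool frame: the origin (TCP) lies at the very end of the fingers, on their centre line; the grasp point (between the pads) lies 19 mm behind it (r.grip_depth is the distance from the TCP to the grasp point, in m); z points along the fingers, y is the direction in which the jaws open and shut (so a half turn about z gives the same grasp; the last joint's range is limited). The gripper opens to 85 mm and grips with 20 to 120 N. Pads are 22 mm wide; open, the fingers measure 114 mm over their backs; the gripper's body (76 mm by 85 mm) begins 54 mm behind the grasp point. The pads swing forward as they close: fully open they stand 13 mm farther back than shut.
Start: joints at [-1.403, 0.477, 0.022, 1.555, -0.011, 1.109, -0.083], TCP at [0.184, 0.65, 0.231] pointing down, gripper open.
Joint ranges: [-2.96, 2.96], [-0.34, 2.1], [-1.41, 1.46], [0.24, 2.44], [-1.37, 4.51], [0.17, 1.92], [-2.96, 2.96]. Speed limits (rad/s): [2.39, 2.39, 3.14, 3.14, 3.14, 3.14, 3.14].

### API

Orientations are given as a rotation vector (axis times angle).
In Python, from bench import r, grab_frame gives the robot as it stands. The module is installed in compiled form; this text tells all that it offers.
- The arm moves only by the tool play_rows, never from a script. Its argument "increments" is a list of rows, each a list of 7 numbers: the shift along the tool's x, y, z in mm, then the turn, a rotation vector about the tool's x, y, z in rad, then the closure in counts, from 0 (fully open) to 255 (shut). In form: [[tx, ty, tz, rx, ry, rz, claw], ...]. A call has 1 to 5 rows; each row shifts and turns the pose as measured when the row begins, along the tool's axes as they then stand; what a row does not reach is not made up. A row lasts 1/10 s, in which the tool goes at most 50 mm and 8.59 degrees, less where a joint would pass 70% of its speed; a pose out of reach is approached as far as the arm can. A call is refused whole if a number of a shift passes 50 or a number of a turn 0.15, either way. A call with a gripper value outside its range is refused whole. The fingers move at their own pace and stop on an object; "force" is the grip in N (left out, the last holds). Time passes only in rows, so rows that do not move let the fingers close. It gives the time, the measured TCP pose, the force and the opening at its end, in the units of the state.
- r.get_obs(): the state, without advancing time (a new reading comes with each control period).
- grab_frame(name): name is "side" or "top" or "wrist"; returns a dict with "color" (384x512x3 uint8, blue, green, red), "depth" (384x512 float32, m along the optical axis (not along the pixel's ray), 0 where there is no reading), "K" (3x3 intrinsics, pixels), "T" (4x4, takes a point from camera to world coordinates). Camera axes: x right, y up, looking along -z (the intrinsics and any distortion apply to the point x, -y, -z); pixel columns grow to the right and rows downward; lengths in m; the calibration is good to about 2 mm. A picture is of the moment at which its call begins.
- r.hand_in(): hands the job in, once; it reports no verdict.
The state is a dict: "clock": time; "joints": joint angles; "qvel": joint speeds; "tau": joint torques, N m; "tcp_pos": TCP position; "orientation": TCP orientation; "contact_force": force on the tool from outside, world axes, zero at the start; "moment": the same for the moment, N m; "grip_width": finger opening in m.
Only numpy, scipy, OpenCV 4.12 (cv2) and the standard library are available. Lean on these libraries where they do the work, as an engineer would, in place of code of your own. Each camera call takes 0.05 s, during which the arm holds its last target.

### The job

Take the circuit card off the sloped stand and lower it, handle up and without dropping it, fully home into the one free slot of the card case, leaving the stored cards and the other things on the bench where they are. Then shut the lid fully with the hasp still swung clear, and finally swing the hasp down over its catch until it lies flat against the front of the case.

Things in the scene. Friction and masses are not known exactly. Their poses are not given: they have to be found in the camera images.
- card: Card to put away: rigid dark green board 80 mm long (own x), 4 thick (y), 56 high (z); on the middle of its top edge a plain aluminium pull handle 40 mm long (x), 10 thick (y), from z = 56 to 94 mm. 0.12 kg. Origin: middle of the bottom edge, z up the board to the handle. It may go in either way round. Starts leaning on the stand.
- stand: Sloped aluminium stand, fixed, base 104 x 112 mm, origin under its centre, own -x roughly to the robot. The card lies on its rest plate, handle end leaning 30 deg from vertical towards stand -x, its length along stand y, and comes out along its own z. Plate (under the card, to -x) reaches 46 mm up the board, end cheeks 27 mm, a lip on the card's far side 7 mm; the handle is clear all round.
- case: Grey card case, fixed, 94 mm deep (own x), 186 wide (y), 4 mm walls 64 high; origin under its centre, -x = front, roughly to the robot. Floor at z = 5 mm. Four upright slots at y = -63, -21, 21, 63 mm hold cards with their length along x. Guide ribs 7 mm apart on front and back wall reach to z = 42, flared mouths to 52; a card has 3 mm play at each end. Three slots are filled.
- free_slot: The free slot of the case: point on the case floor at its middle (thin black rubber strip, same in every slot); x along the slot. A seated card's origin is here.
- stored_card_0: Loose circuit card stored upright in the case, same make and size as card; origin at the middle of its bottom edge, z up, x along its 80 mm length. Stays in its slot.
- stored_card_1: Loose circuit card stored upright in the case, same make and size as card; origin at the middle of its bottom edge, z up, x along its 80 mm length. Stays in its slot.
- stored_card_2: Loose circuit card stored upright in the case, same make and size as card; origin at the middle of its bottom edge, z up, x along its 80 mm length. Stays in its slot.
- lid (a joint): Lid angle, rad: 0 shut, 1.58 to 1.72 at the start (standing open, limit 1.9). The lid is a grey hollow hood 94 x 186 mm, 46 mm high, hinged on the top of the case's back wall. Stiff hinge (0.25 N m friction): it stays where it is left and must be pushed all the way down.
- lid_hinge (a point): Middle of the lid's hinge line: 47 mm behind the case's centre (+x), 64 mm up; the line runs along the case's y.
- lid_front (a point): Middle of the lid's outer top front edge; in the shut lid 94 mm in front of and 46 mm above the hinge line. It moves with the lid.
- hasp (a joint): Hasp angle against the lid, rad: 0 flat down the front over the catch, grows as it swings out and up (1.57 straight out from the lid's front, limit 2.4); starts at 1.2 to 2.2. Light friction (0.04 N m): it stays where it is left.
- hasp_hinge (a point): Middle of the hasp's hinge line (along case y), 4 mm off the lid's front face, 30 mm above the lid's lower rim (94 mm above the bench when shut). The hasp is a steel strap 64 mm long, 34 wide, 3 thick, with an opening 16 mm wide, 35 to 52 mm from the hinge, that passes over the catch.
- hasp_end (a point): Middle of the hasp's free end, 64 mm from its hinge. With lid shut and hasp down it is 30 mm above the bench.
- catch (a point): Middle of the outer bar of the steel wire staple (the catch) on the middle of the case's front wall, 50 mm up; the staple is 16 mm wide, 4 mm thick and stands 11 mm out from the wall.
- nut_jar: Bystander: white plastic jar 44 mm across, 61 mm high, upright; origin under its centre.
- threadlock_bottle: Bystander: small upright bottle 29 mm across, 96 mm high; origin under its centre.
- loupe: Bystander: black eye loupe, 37 mm across, 38 mm high; origin under its centre.
- torque_driver: Bystander: torque screwdriver 190 mm long, lying on the bench; origin under its centre.

How it is judged:
On the way, in this order (a step that is already met when the one before it is completed fails the run):
1. the card stands fully home in the free slot, let go (z of card in the frame of case below 0.009 m and horizontal distance between card and free_slot below 0.009 m and angle between card's own z axis and vertical below 0.12 rad and angle between the x axis of card and the x axis of case, either way round below 0.12 rad and contact force between card and the fingers below 0.5 N), for 0.2 s.
2. the lid is shut, the hasp still swung clear of the catch (z of card in the frame of case below 0.009 m and horizontal distance between card and free_slot below 0.009 m and angle between card's own z axis and vertical below 0.12 rad and angle between the x axis of card and the x axis of case, either way round below 0.12 rad and value of joint lid below 0.06 rad and value of joint hasp above 0.4 rad), for 0.1 s.
3. the hasp lies over the catch (z of card in the frame of case below 0.009 m and horizontal distance between card and free_slot below 0.009 m and angle between card's own z axis and vertical below 0.12 rad and angle between the x axis of card and the x axis of case, either way round below 0.12 rad and value of joint lid below 0.06 rad and value of joint hasp below 0.15 rad), for 0.2 s.
At the end, for the whole second after the job is handed in: Card at rest in the free slot (within 9 mm of its middle, within 4 mm of the floor, upright and in line within 0.12 rad); lid shut (below 0.06 rad); hasp over the catch (below 0.15 rad); stored cards within 12 mm of where they were (all of step 3 and linear speed of card below 0.03 m/s and velocity of joint hasp below 0.1 rad/s and distance of each of stored_card_0, stored_card_1, stored_card_2 from where it was at the start of the episode below 0.012 m); the robot touches nothing.
It fails at once if a stored card is moved more than 15 mm (distance of any of stored_card_0, stored_card_1, stored_card_2 from where it was at the start of the episode above 0.015 m).
It fails at once if a bystander is moved more than 30 mm (distance of any of nut_jar, threadlock_bottle, loupe, torque_driver from where it was at the start of the episode above 0.03 m).
It fails at once if the card is dropped into the slot (falls faster than 0.6 m/s there) (z of card in the frame of case below 0.06 m and horizontal distance between card and case below 0.1 m and linear speed of card above 0.6 m/s).
It also fails if it takes over 59 s, if anything falls off the work surface, if the arm or the gripper's body presses on something with over 40 N, if the wrist force passes 120 N, or if a joint passes its speed limit or range.

## Working session

There is one attempt and no reset: what is moved stays moved. The work goes in short steps, Python scripts to look and compute and a tool call to move; the robot and the scene stay as the last step left them, time stands still between calls to the robot, and variables do not carry over. Pictures are saved under pics/ and viewed, and the job is handed in when it is done.

Besides the shell and the picture viewer there is one more tool, called as a command line: name --pt "numbers of a row" for each row, then --argument value for the rest. play_rows: Moves the arm, as the interface text tells. Its arguments: {"type":"object","properties":{"increments":{"type":"array","items":{"type":"array","items":{"type":"number"}}},"force":{"type":"number"}},"required":["increments"]}

```bash
mkdir -p pics; ls
python3 - <<'E'
from bench import r, grab_frame
import cv2, numpy as np
o=r.get_obs()
for k,v in o.items(): print(k,v)
for n in ["side","top","wrist"]:
    f=grab_frame(n); cv2.imwrite(f"pics/a_{n}.png",f["color"]); np.savez(f"a_{n}.npz",**f)
    print(n,f["K"].tolist(),np.round(f["T"],3).tolist(),[k for k in f])
E
```

```text
pics
clock 0.0
joints [-1.403109    0.47779951  0.0223352   1.55645353 -0.01150092  1.10931311
 -0.08306494]
qvel [ 0.00081257  0.00029676 -0.00147711  0.0009425  -0.00034564  0.00025789
 -0.00158358]
tau [-6.23711712e-04 -5.96461451e+01  1.60791703e+00 -2.81207693e+01
  1.25252220e-02  9.39740217e-03 -1.02915888e-05]
tcp_pos [0.18365456 0.64891328 0.23032516]
orientation [-4.31723755e-01 -3.11166488e+00  2.89251007e-03]
contact_force [ 0.16332956 -0.11834091 -0.16998133]
moment [-0.04516772 -0.00640007 -0.03551844]
grip_width 0.0851433239492619
side [[367.4355694418213, 0.0, 256.46352217535116], [0.0, 367.4355694418213, 186.23531418041244], [0.0, 0.0, 1.0]] [[0.985, 0.094, -0.145, 0.474], [-0.172, 0.471, -0.865, -0.649], [-0.013, 0.877, 0.48, 0.506], [0.0, 0.0, 0.0, 1.0]] ['color', 'depth', 'K', 'T']
top [[429.72624866483295, 0.0, 250.69224587363252], [0.0, 429.72624866483295, 200.87498645211414], [0.0, 0.0, 1.0]] [[-0.005, 0.994, -0.105, 0.491], [-1.0, -0.007, -0.025, 0.077], [-0.026, 0.105, 0.994, 0.959], [0.0, 0.0, 0.0, 1.0]] ['color', 'depth', 'K', 'T']
wrist [[339.6054899303251, 0.0, 255.5330238981313], [0.0, 339.6054899303251, 190.96100240826877], [0.0, 0.0, 1.0]] [[0.273, -0.909, -0.316, 0.103], [0.962, 0.257, 0.091, 0.673], [-0.002, -0.329, 0.944, 0.373], [0.0, 0.0, 0.0, 1.0]] ['color', 'depth', 'K', 'T']
```

View pics/a_side.png

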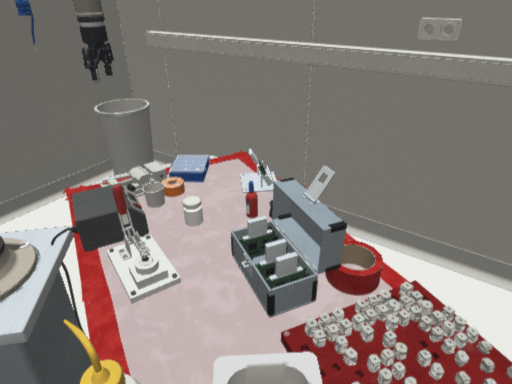

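View pics/a_top.png

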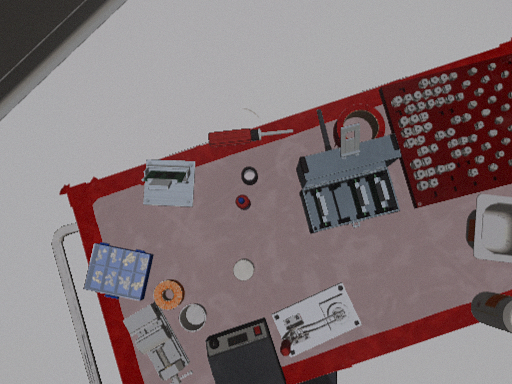

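View pics/a_wrist.png

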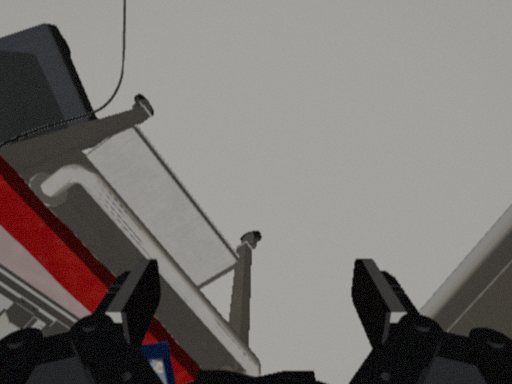

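```bash
cat > h.py <<'E'
import numpy as np, cv2
from scipy.spatial.transform import Rotation as R
def cloud(f):
    d=f["depth"];K=f["K"];T=f["T"]
    v,u=np.mgrid[0:d.shape[0],0:d.shape[1]]
    X=np.stack([(u-K[0,2])/K[0,0]*d,-(v-K[1,2])/K[1,1]*d,-d],-1)
    P=X@T[:3,:3].T+T[:3,3]; P[d==0]=np.nan
    return P
def proj(f,p):
    T=f["T"];K=f["K"]; q=(np.asarray(p,float)-T[:3,3])@T[:3,:3]
    return np.stack([K[0,0]*q[...,0]/-q[...,2]+K[0,2],K[1,1]*-q[...,1]/-q[...,2]+K[1,2]],-1)
def crop(img,u0,v0,u1,v1,s): return cv2.resize(img[v0:v1,u0:u1],None,fx=s,fy=s,interpolation=cv2.INTER_CUBIC)
E
python3 - <<'E'
from h import *
f=np.load("a_top.npz"); c=f["color"]
cv2.imwrite("pics/c1.png",crop(c,290,100,410,240,4)); cv2.imwrite("pics/c2.png",crop(c,130,145,210,220,7))
s=np.load("a_side.npz")["color"]; cv2.imwrite("pics/c3.png",crop(s,220,140,360,320,3))
cv2.imwrite("pics/c4.png",crop(s,230,140,290,200,8))
P=cloud(f)
np.set_printoptions(precision=3,suppress=True)
for n,(u,v) in dict(loupe=(249,175),bottle=(242,202),jar=(243,270),stand_tr=(194,162),st_tl=(147,162),st_bl=(145,205),st_br=(193,205),drv=(232,136)).items(): print(n,P[v,u])
E
```

```text
loupe [0.646 0.104 0.035]
bottle [0.582 0.117 0.08 ]
jar [0.443 0.116 0.062]
stand_tr [0.682 0.229 0.004]
st_tl [0.682 0.335 0.008]
st_bl [0.585 0.339 0.003]
st_br [0.585 0.231 0.002]
drv [0.733 0.141 0.036]
```

View pics/c1.png

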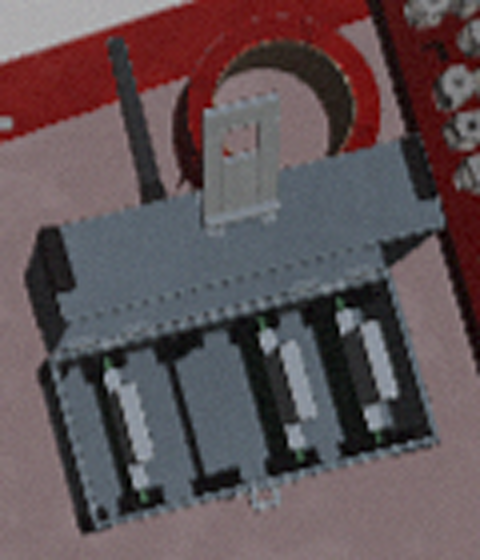

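View pics/c2.png

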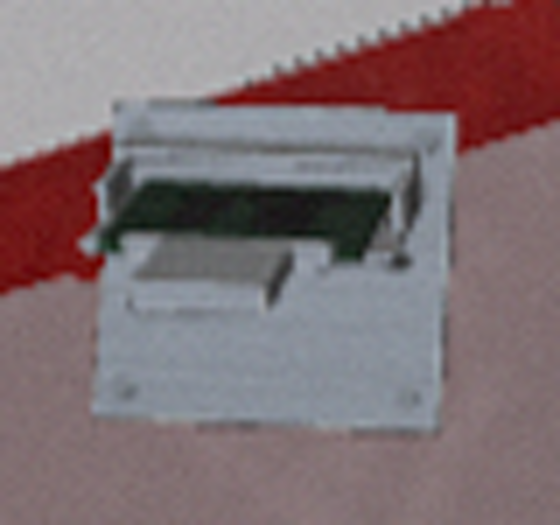

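View pics/c3.png

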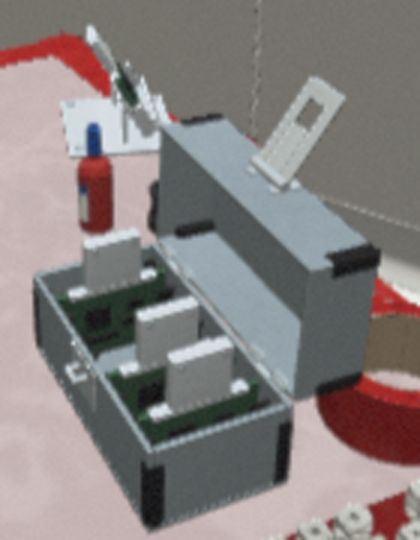

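View pics/c4.png

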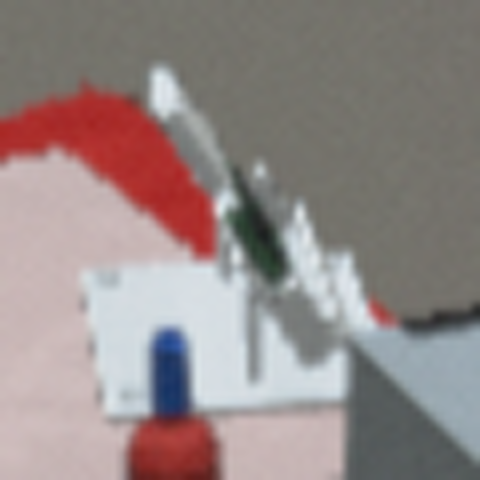

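Run:
```python
from h import *
np.set_printoptions(precision=4,suppress=True)
f=np.load("a_top.npz"); P=cloud(f)
def ray(u,v,z):
    K=f["K"];T=f["T"]
    d=T[:3,:3]@np.array([(u-K[0,2])/K[0,0],-(v-K[1,2])/K[1,1],-1]);o=T[:3,3]
    return o+d*(z-o[2])/d[2]
for n,(a,b) in dict(fl=(92,530),fr=(437,441),bl=(50,362)).items(): print(n,ray(290+a/4-.375,100+b/4-.375,0.064))
# handles
m=np.zeros(P.shape[:2],bool); m[172:232,300:400]=1
m&=(P[...,2]>0.085)&(P[...,2]<0.115)
n,l,st,ce=cv2.connectedComponentsWithStats(m.astype(np.uint8))
for i in range(1,n):
    q=P[l==i]
    if len(q)<15: continue
    w,V=np.linalg.eigh(np.cov(q[:,:2].T)); a=V[:,1]; a=a*np.sign(a[0])
    print(i,st[i],len(q),q.mean(0),q[:,2].std(),"axis ang",np.arctan2(a[1],a[0]),np.sqrt(w))
# table
print("table z",np.nanmedian(P[250:265,170:200,2]),np.nanstd(P[250:265,170:200,2]))
# lid
for v in range(130,190,4): print(v,P[v,350],P[v,335])
```

```text
fl [ 0.5203 -0.0285  0.064 ]
fr [ 0.5653 -0.2075  0.064 ]
bl [ 0.6081 -0.0084  0.064 ]
1 [300 172   5  15  28] 28 [ 0.6236 -0.0041  0.1003] 0.008803543052010938 axis ang 0.2837971350786275 [0.0006 0.0083]
2 [378 180  11  20 132] 132 [ 0.6039 -0.1676  0.0969] 0.004139432042292321 axis ang 0.2377695077685386 [0.0032 0.0114]
3 [358 185  11  20 130] 130 [ 0.5937 -0.1271  0.0973] 0.004094692805551549 axis ang 0.24425847526596414 [0.0032 0.0115]
4 [318 195  11  21 117] 117 [ 0.5731 -0.0462  0.0978] 0.003582474014732898 axis ang 0.24389629768100263 [0.0032 0.0115]
table z 0.0006424615841073011 0.0016331530624374684
130 [ 0.6967 -0.0816  0.2072] [ 0.7434 -0.0848  0.0375]
134 [ 0.7441 -0.1251 -0.0006] [ 0.7369 -0.0862  0.0283]
138 [ 0.6866 -0.0848  0.1898] [ 0.7312 -0.0882  0.0151]
142 [ 0.6806 -0.0859  0.1839] [ 0.7234 -0.0889  0.0098]
146 [ 0.675  -0.0874  0.1757] [ 0.7157 -0.0897  0.0039]
150 [ 0.6695 -0.089   0.1669] [ 0.6723 -0.0631  0.1557]
154 [ 0.6625 -0.0894  0.1639] [ 0.664  -0.0624  0.1583]
158 [ 0.6561 -0.0904  0.1582] [ 0.6566 -0.0625  0.157 ]
162 [ 0.6492 -0.0909  0.1547] [ 0.6483 -0.0617  0.1604]
166 [ 0.641  -0.0901  0.1573] [ 0.6411 -0.0619  0.1581]
170 [ 0.6494 -0.1087  0.0669] [ 0.6341 -0.0622  0.1549]
174 [ 0.6413 -0.1089  0.0646] [ 0.6408 -0.0769  0.069 ]
178 [ 0.634  -0.1102  0.0572] [ 0.6327 -0.077   0.0673]
182 [ 0.6266 -0.1115  0.0495] [ 0.6264 -0.0793  0.0526]
186 [ 0.6236 -0.1195  0.0097] [ 0.6202 -0.0819  0.0359]
```

Run:
```python
from h import *
np.set_printoptions(precision=4,suppress=True)
f=np.load("a_top.npz"); P=cloud(f)
for v in range(168,192,2):
    print(v,P[v,150],P[v,156],P[v,162])
```

```text
168 [0.6654 0.3235 0.0251] [0.6655 0.3103 0.0241] [0.6658 0.2974 0.0219]
170 [0.6616 0.3243 0.0216] [0.6614 0.3108 0.0218] [0.6616 0.2979 0.0198]
172 [0.655  0.3211 0.0332] [0.6548 0.3078 0.0334] [0.6552 0.2952 0.0306]
174 [0.6487 0.3182 0.0441] [0.6484 0.3049 0.0448] [0.6485 0.2921 0.0437]
176 [0.6427 0.3156 0.0534] [0.6415 0.301  0.0601] [0.6428 0.2901 0.0516]
178 [0.6356 0.311  0.0705] [0.6358 0.2988 0.0688] [0.6366 0.2874 0.063 ]
180 [0.6319 0.3118 0.0672] [0.6295 0.2954 0.0818] [0.63   0.2838 0.0779]
182 [0.624  0.3055 0.0908] [0.6245 0.294  0.0871] [0.6237 0.2806 0.0914]
184 [0.6184 0.3028 0.1007] [0.6183 0.2905 0.1008] [0.6185 0.2788 0.0986]
186 [0.6141 0.3023 0.1023] [0.6144 0.2908 0.0994] [0.6136 0.2774 0.1041]
188 [0.6101 0.3025 0.1012] [0.6103 0.2908 0.0991] [0.6099 0.278  0.1013]
190 [0.6189 0.3278 0.005 ] [0.6189 0.3143 0.0044] [0.6184 0.3001 0.0068]
```

Run:
```python
from h import *
np.set_printoptions(precision=4,suppress=True)
f=np.load("a_top.npz"); P=cloud(f)
# stand plate edges: table mask z<0.02 gray within region
m=np.zeros(P.shape[:2],bool); m[174:192,144:176]=1
m&=(P[...,2]>0.072)
q=P[m]; print(len(q))
for yaw in (-0.06,-0.05,-0.04,0):
    zc=R.from_euler('z',yaw).apply([-.5,0,np.sqrt(.75)]); xc=R.from_euler('z',yaw).apply([np.sqrt(.75),0,.5]); yc=np.cross(zc,xc)
    a=q@np.stack([xc,yc,zc],1)
    print(yaw, [np.percentile(a[:,i],[2,10,50,90,98]) for i in range(3)])
# yaw from y-extents per row
for v in range(176,191):
    us=[u for u in range(140,182) if m[v,u]]
    if us: print(v,us[0],us[-1],P[v,us[0]],P[v,us[-1]])
```

```text
219
-0.06 [array([0.5611, 0.5628, 0.5691, 0.5701, 0.5705]), array([0.303 , 0.3051, 0.321 , 0.3383, 0.3411]), array([-0.2433, -0.2387, -0.2158, -0.2081, -0.2068])]
-0.05 [array([0.5638, 0.5655, 0.5717, 0.5729, 0.5733]), array([0.297 , 0.299 , 0.3149, 0.3321, 0.3351]), array([-0.2449, -0.2403, -0.2173, -0.2098, -0.2085])]
-0.04 [array([0.5664, 0.5681, 0.5745, 0.5756, 0.576 ]), array([0.2909, 0.2929, 0.3088, 0.326 , 0.329 ]), array([-0.2465, -0.2419, -0.2188, -0.2113, -0.21  ])]
0 [array([0.5763, 0.5786, 0.5848, 0.586 , 0.5867]), array([0.2663, 0.2682, 0.2845, 0.3011, 0.3045]), array([-0.2522, -0.2479, -0.2246, -0.2172, -0.216 ])]
179 152 170 [0.6325 0.3051 0.0767] [0.6325 0.2678 0.0744]
180 152 173 [0.6293 0.3033 0.0835] [0.6307 0.262  0.0722]
181 151 171 [0.6265 0.3041 0.0883] [0.6285 0.266  0.0729]
182 150 170 [0.624  0.3055 0.0908] [0.6252 0.2663 0.0809]
183 150 170 [0.6213 0.3044 0.0949] [0.623  0.2662 0.0815]
184 149 170 [0.618  0.304  0.1038] [0.621  0.2663 0.081 ]
185 148 169 [0.6163 0.3066 0.1016] [0.6176 0.2663 0.09  ]
186 148 169 [0.614  0.3062 0.1029] [0.6156 0.2665 0.0891]
187 149 168 [0.6119 0.3041 0.1031] [0.6128 0.2673 0.0947]
188 149 168 [0.6102 0.3046 0.1012] [0.6103 0.2666 0.0976]
189 157 167 [0.6084 0.2889 0.0983] [0.6081 0.2682 0.0994]
```

```bash
cat >> h.py <<'E'
ZC=lambda yaw: R.from_euler('z',yaw).apply([-.5,0,np.sqrt(.75)])
def mkR(x,z):
    z=np.array(z,float);z/=np.linalg.norm(z);x=np.array(x,float);x-=z*(x@z);x/=np.linalg.norm(x)
    return R.from_matrix(np.stack([x,np.cross(z,x),z],1))
def plan(o,p,Rt,n=None,step=45,ang=.14):
    from scipy.spatial.transform import Slerp
    p0=np.array(o["tcp_pos"]);R0=R.from_rotvec(o["orientation"])
    d=np.linalg.norm(p-p0);a=(R0.inv()*Rt).magnitude()
    n=n or max(1,int(np.ceil(max(d*1000/step,a/ang))))
    S=Slerp([0,1],R.concatenate([R0,Rt])); 
    print("dist mm %.1f ang %.3f rows %d"%(d*1000,a,n))
    for i in range(n):
        Ra=S(i/n);Rb=S((i+1)/n)
        print(np.round(Ra.inv().apply((p-p0)/n)*1000,1).tolist(),np.round((Ra.inv()*Rb).as_rotvec(),3).tolist())
def st(o):
    print("t %.2f tcp"%o["clock"],np.round(o["tcp_pos"],4),"F",np.round(o["contact_force"],1),"w %.4f"%o["grip_width"]); 
    M=R.from_rotvec(o["orientation"]).as_matrix(); print("x",np.round(M[:,0],3),"z",np.round(M[:,2],3))
E
python3 - <<'E'
from h import *
from bench import r
P=cloud(np.load("a_top.npz"))
for x0,x1,y0,y1 in [(.2,.35,.3,.5),(.35,.5,.3,.5),(.5,.6,.3,.4),(.5,.7,.0,.25),(.3,.5,.2,.3)]:
    m=(P[...,0]>x0)&(P[...,0]<x1)&(P[...,1]>y0)&(P[...,1]<y1); print(x0,y0,np.max(P[m][:,2],initial=-1))
o=r.get_obs(); st(o)
yaw=-.05; zc=ZC(yaw); O=np.array([.658,.2835,.022]); yc=R.from_euler('z',yaw).apply([0,1,0])
plan(o,O+.154*zc+np.array([0,0,.04]),mkR(yc,-zc))
E
```

```text
0.2 0.3 0.06483614518606573
0.35 0.3 0.0639118075558347
0.5 0.3 0.013114449012798124
0.5 0.0 0.15955132156593044
0.3 0.2 0.06381680664422129
t 0.15 tcp [0.1837 0.6491 0.2305] F [ 0.3 -0.1  0.2] w 0.0853
x [-0.962  0.272 -0.   ] z [-0.    -0.001 -1.   ]
dist mm 538.5 ang 1.429 rows 12
[-40.1, -20.0, 3.0] [-0.037, -0.029, 0.109]
[-41.9, -15.6, 3.5] [-0.037, -0.029, 0.109]
[-43.3, -11.1, 4.3] [-0.037, -0.029, 0.109]
[-44.1, -6.5, 5.2] [-0.037, -0.029, 0.109]
[-44.4, -1.8, 6.4] [-0.037, -0.029, 0.109]
[-44.1, 2.7, 7.7] [-0.037, -0.029, 0.109]
[-43.3, 7.2, 9.1] [-0.037, -0.029, 0.109]
[-42.0, 11.5, 10.7] [-0.037, -0.029, 0.109]
[-40.2, 15.6, 12.4] [-0.037, -0.029, 0.109]
[-37.9, 19.4, 14.2] [-0.037, -0.029, 0.109]
[-35.1, 22.8, 16.1] [-0.037, -0.029, 0.109]
[-32.0, 25.9, 17.9] [-0.037, -0.029, 0.109]
```

play_rows --pt "-40 -20 2 -0.037 -0.029 0.109 80" --pt "-42 -16 2 -0.037 -0.029 0.109 80" --pt "-43 -11 3 -0.037 -0.029 0.109 80" --pt "-44 -6 4 -0.037 -0.029 0.109 80" --pt "-44 -2 5 -0.037 -0.029 0.109 80"

```text
clock: 0.65
tcp_pos: [0.3468, 0.498, 0.2192]
orientation: [1.198, 2.712, 0.247]
contact_force: [0.2, 0.3, 0.7]
grip_width: 0.0587
```

```bash
cat > go.py <<'E'
from h import *
from bench import r
o=r.get_obs(); st(o)
yaw=-.05; zc=ZC(yaw); O=np.array([.658,.2835,.022]); yc=R.from_euler('z',yaw).apply([0,1,0])
RS=mkR(yc,-zc)
E
python3 - <<'E'
from go import *
plan(o,O+.154*zc+np.array([0,0,.03]),RS)
E
```

```text
t 0.65 tcp [0.3468 0.498  0.2192] F [0.2 0.3 0.7] w 0.0587
x [-0.664  0.743 -0.085] z [ 0.218  0.084 -0.972]
dist mm 316.9 ang 0.826 rows 8
[-38.7, 2.5, 8.3] [-0.032, -0.026, 0.095]
[-38.0, 5.9, 9.4] [-0.032, -0.026, 0.095]
[-37.1, 9.1, 10.6] [-0.032, -0.026, 0.095]
[-35.7, 12.2, 11.9] [-0.032, -0.026, 0.095]
[-34.1, 15.1, 13.3] [-0.032, -0.026, 0.095]
[-32.2, 17.8, 14.7] [-0.032, -0.026, 0.095]
[-30.0, 20.3, 16.1] [-0.032, -0.026, 0.095]
[-27.5, 22.5, 17.5] [-0.032, -0.026, 0.095]
```

play_rows --pt "-39 3 6 -0.032 -0.026 0.095 110" --pt "-38 6 7 -0.032 -0.026 0.095 110" --pt "-37 9 8 -0.032 -0.026 0.095 110" --pt "-36 12 12 -0.032 -0.026 0.095 110" --pt "-34 15 13 -0.032 -0.026 0.095 110"

```text
clock: 1.15
tcp_pos: [0.4954, 0.3556, 0.2053]
orientation: [1.746, 2.192, 0.425]
contact_force: [0.1, -0.6, 0.8]
grip_width: 0.0486
```

play_rows --pt "-32 18 16 -0.032 -0.026 0.095 110" --pt "-30 20 17 -0.032 -0.026 0.095 110" --pt "-27 22 18 -0.032 -0.026 0.095 110"

```text
clock: 1.45
tcp_pos: [0.5842, 0.271, 0.1897]
orientation: [2.002, 1.829, 0.513]
contact_force: [-0.0, 0.3, 0.1]
grip_width: 0.0484
```

Run:
```python
from go import *
from bench import grab_frame
plan(o,O+.154*zc,RS)
for n in ["side","wrist"]:
    f=grab_frame(n); np.savez(f"b_{n}.npz",**f); cv2.imwrite(f"pics/b_{n}.png",f["color"])
f=np.load("b_wrist.npz")
im=f["color"].copy()
xc=np.cross(yc,zc)
for y in (-.02,.02):
  for x in (-.005,.005):
    for z in (.056,.094):
      u=proj(f,O+y*yc+x*xc+z*zc); cv2.circle(im,tuple(int(round(k)) for k in u),2,(0,0,255),-1)
cv2.imwrite("pics/b_ov.png",im)
```

```text
t 1.45 tcp [0.5842 0.271  0.1897] F [-0.   0.3  0.1] w 0.0484
x [0.086 0.996 0.013] z [ 0.507 -0.033 -0.861]
dist mm 38.1 ang 0.040 rows 1
[15.6, -21.4, 27.4] [0.01, 0.007, -0.038]
```

View pics/b_ov.png

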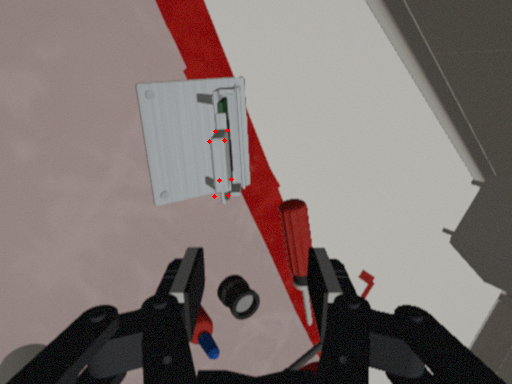

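Run:
```python
from h import *
im=cv2.imread("pics/b_ov.png");cv2.imwrite("pics/b_ov2.png",crop(im,190,70,260,220,4))
im=cv2.imread("pics/b_wrist.png");cv2.imwrite("pics/b_ov3.png",np.hstack([crop(im,190,70,260,220,4),cv2.imread("pics/b_ov2.png")]))
```

```text
(no output)
```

View pics/b_ov3.png

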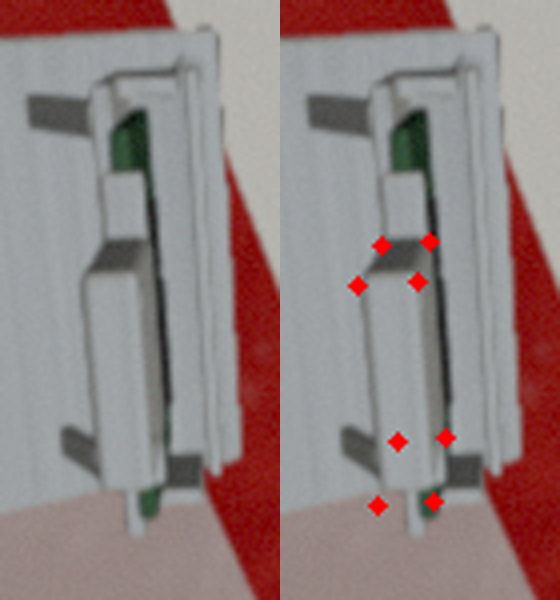

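```bash
sed -i 's/O=np.array(.*022\])/O=np.array([.6588,.2857,.022])/' go.py
python3 - <<'E'
from go import *
plan(o,O+.120*zc,RS)
plan(dict(o,tcp_pos=O+.120*zc,orientation=RS.as_rotvec()),O+.062*zc,RS)
E
```

```text
t 1.55 tcp [0.5852 0.2671 0.189 ] F [-0.4  0.1 -0.8] w 0.0486
x [0.091 0.996 0.009] z [ 0.506 -0.039 -0.861]
dist mm 68.1 ang 0.043 rows 2
[11.1, -11.1, 30.2] [0.005, 0.007, -0.02]
[11.1, -10.7, 30.3] [0.005, 0.007, -0.02]
dist mm 58.0 ang 0.000 rows 2
[0.0, 0.0, 29.0] [0.0, 0.0, 0.0]
[0.0, 0.0, 29.0] [0.0, 0.0, 0.0]
```

play_rows --pt "11 -11 25 0.005 0.007 -0.02 110" --pt "11 -11 25 0.005 0.007 -0.02 110" --pt "0 0 0 0 0 0 110"

```text
clock: 1.85
tcp_pos: [0.5935, 0.2902, 0.1338]
orientation: [1.969, 1.877, 0.503]
contact_force: [-0.4, -0.8, -1.0]
grip_width: 0.0487
```

Run:
```python
from go import *
from bench import grab_frame
plan(o,O+.120*zc,RS)
f=grab_frame("wrist"); f0=f;np.savez(f"c_wrist.npz",**f)
im=f["color"].copy(); im2=im.copy()
xc=np.cross(yc,zc)
for y in (-.02,.02):
  for x in (-.005,.005):
    for z in (.056,.094):
      u=proj(f,O+y*yc+x*xc+z*zc); cv2.circle(im,tuple(int(round(k)) for k in u),1,(0,0,255),-1)
cv2.imwrite("pics/c_ov.png",np.hstack([crop(im2,150,60,350,260,2),crop(im,150,60,350,260,2)]))
cv2.imwrite("pics/c_w.png",im2)
```

```text
t 1.85 tcp [0.5935 0.2902 0.1338] F [-0.4 -0.8 -1. ] w 0.0487
x [0.047 0.999 0.001] z [ 0.498 -0.022 -0.867]
dist mm 9.7 ang 0.003 rows 1
[-1.3, 0.8, 9.6] [-0.001, -0.003, 0.002]
```

View pics/c_ov.png

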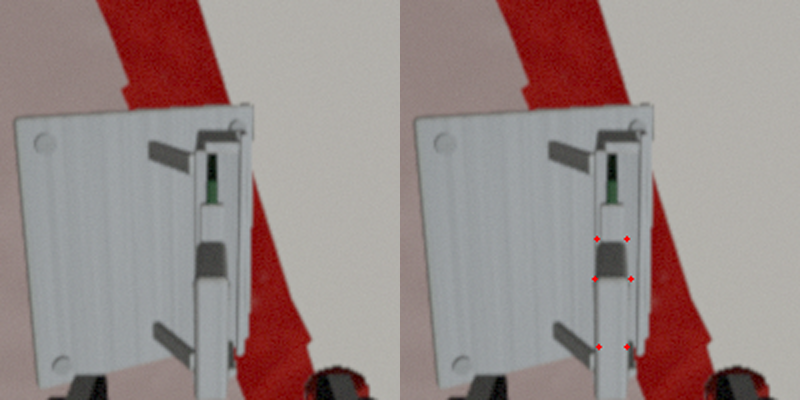

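View pics/c_w.png

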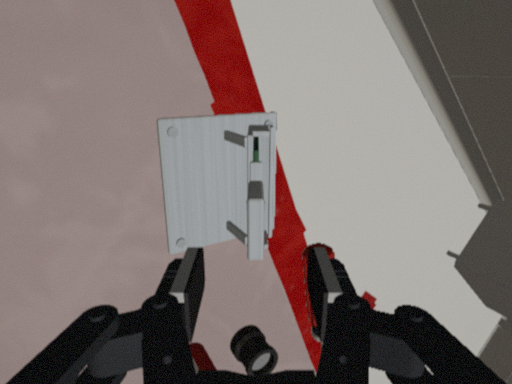

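play_rows --pt "-1 1 30 0 -0.002 0.002 110" --pt "0 0 25 0 0 0 110" --pt "0 0 12 0 0 0 110" --pt "0 0 0 0 0 0 110"

```text
clock: 2.3
tcp_pos: [0.6303, 0.2889, 0.0821]
orientation: [1.971, 1.871, 0.511]
contact_force: [-0.0, 0.3, -0.2]
grip_width: 0.0484
```

Run:
```python
from go import *
from bench import grab_frame
plan(o,O+.062*zc,RS)
f=grab_frame("side"); cv2.imwrite("pics/d_s.png",crop(f["color"],200,80,320,220,5))
```

```text
t 2.30 tcp [0.6303 0.2889 0.0821] F [-0.   0.3 -0.2] w 0.0484
x [0.05  0.999 0.006] z [ 0.503 -0.02  -0.864]
dist mm 7.1 ang 0.007 rows 1
[-1.8, -5.3, 4.4] [0.004, -0.005, -0.003]
```

View pics/d_s.png

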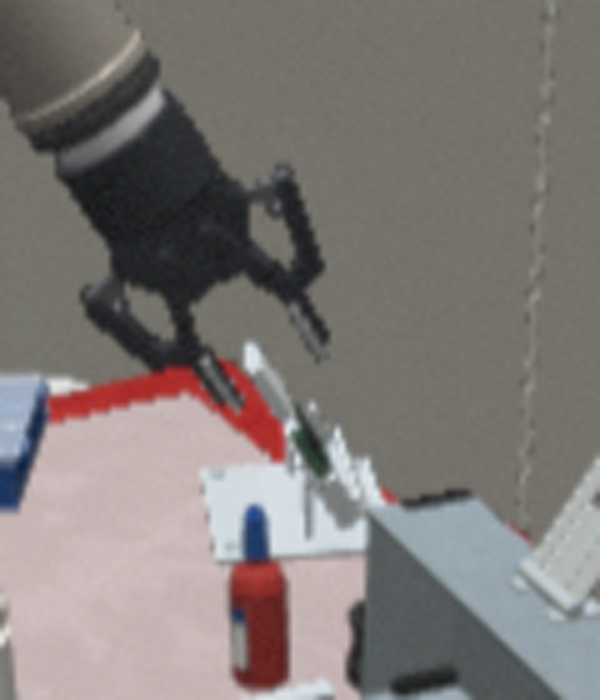

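play_rows --pt "-2 -5 4 0.004 -0.005 -0.003 110" --pt "0 0 0 0 0 0 110"

```text
clock: 2.55
tcp_pos: [0.6276, 0.2877, 0.0789]
orientation: [1.97, 1.873, 0.506]
contact_force: [-0.3, 0.8, -0.3]
grip_width: 0.0485
```

Run:
```python
from go import *
plan(o,O+.062*zc,RS)
```

```text
t 2.55 tcp [0.6276 0.2877 0.0789] F [-0.3  0.8 -0.3] w 0.0485
x [0.05  0.999 0.002] z [ 0.501 -0.023 -0.865]
dist mm 3.2 ang 0.003 rows 1
[-0.5, -1.4, 2.9] [0.001, -0.002, -0.001]
```

play_rows --pt "-0.5 -1.5 3 0 0 0 160" --pt "0 0 0 0 0 0 255" --pt "0 0 0 0 0 0 255" --pt "0 0 0 0 0 0 255" --pt "0 0 0 0 0 0 255" --force 50

```text
clock: 3.05
tcp_pos: [0.6269, 0.2883, 0.0767]
orientation: [1.97, 1.874, 0.508]
contact_force: [0.0, 0.3, -0.4]
grip_width: 0.0093
```

Run:
```python
from go import *
plan(o,O+.062*zc,RS)
```

```text
t 3.05 tcp [0.6269 0.2883 0.0767] F [ 0.   0.3 -0.4] w 0.0093
x [0.049 0.999 0.004] z [ 0.501 -0.021 -0.865]
dist mm 1.8 ang 0.004 rows 1
[-1.0, 0.4, 1.4] [0.002, -0.004, -0.001]
```

Gripped (about 10 mm). Withdraw along the card's own z.

play_rows --pt "0 0 -8 0 0 0 255" --pt "0 0 -15 0 0 0 255" --pt "0 0 -20 0 0 0 255" --pt "0 0 -25 0 0 0 255" --pt "0 0 -30 0 0 0 255"

```text
clock: 3.55
tcp_pos: [0.5754, 0.2881, 0.1639]
orientation: [1.971, 1.872, 0.501]
contact_force: [-0.5, 1.1, -0.5]
grip_width: 0.0091
```

Run:
```python
from go import *
from bench import grab_frame
f=grab_frame("side"); cv2.imwrite("pics/e_s.png",crop(f["color"],180,60,320,220,4))
f=grab_frame("wrist"); cv2.imwrite("pics/e_w.png",f["color"])
a=.246; xa=np.array([np.cos(a),np.sin(a),0]); ya=np.array([-np.sin(a),np.cos(a),0])
C=np.array([.5885,-.107,0]); S=C+.021*ya
plan(o,np.array([.50,.20,.24]),mkR(-xa*1.0,[0,0,-1]))
```

```text
t 3.55 tcp [0.5754 0.2881 0.1639] F [-0.5  1.1 -0.5] w 0.0091
x [ 0.052  0.999 -0.   ] z [ 0.499 -0.026 -0.866]
dist mm 138.7 ang 1.919 rows 14
[-6.6, -1.7, -7.2] [0.026, 0.035, -0.13]
[-6.0, -2.7, -7.4] [0.026, 0.035, -0.13]
[-5.4, -3.6, -7.5] [0.026, 0.035, -0.13]
[-4.6, -4.4, -7.6] [0.026, 0.035, -0.13]
[-3.7, -5.2, -7.6] [0.026, 0.035, -0.13]
[-2.7, -5.8, -7.6] [0.026, 0.035, -0.13]
[-1.7, -6.3, -7.5] [0.026, 0.035, -0.13]
[-0.6, -6.6, -7.4] [0.026, 0.035, -0.13]
[0.6, -6.8, -7.2] [0.026, 0.035, -0.13]
[1.7, -6.8, -7.0] [0.026, 0.035, -0.13]
[2.8, -6.7, -6.7] [0.026, 0.035, -0.13]
[3.9, -6.4, -6.4] [0.026, 0.035, -0.13]
[4.9, -6.0, -6.1] [0.026, 0.035, -0.13]
[5.9, -5.5, -5.8] [0.026, 0.035, -0.13]
```

View pics/e_s.png

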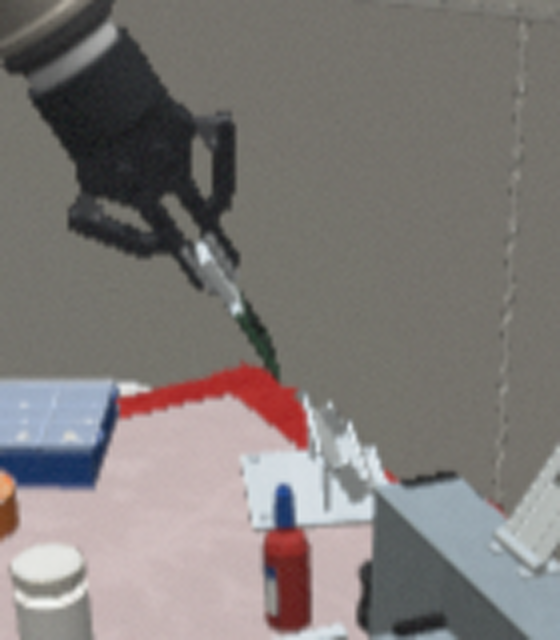

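View pics/e_w.png

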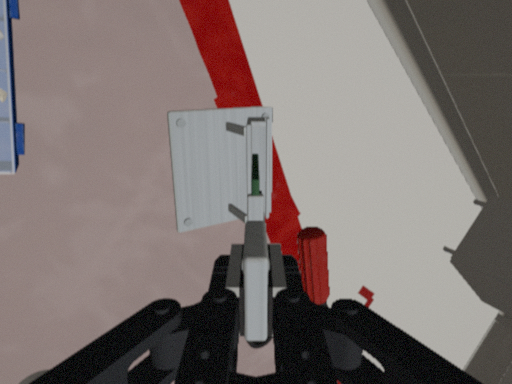

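play_rows --pt "-6 -2 -12 0.026 0.035 -0.13 255" --pt "-6 -3 -10 0.026 0.035 -0.13 255" --pt "-5 -4 -10 0.026 0.035 -0.13 255" --pt "-4 -5 -10 0.026 0.035 -0.13 255" --pt "-4 -5 -10 0.026 0.035 -0.13 255"

```text
clock: 4.15
tcp_pos: [0.5364, 0.2612, 0.2061]
orientation: [1.262, 2.562, 0.37]
contact_force: [0.0, -0.6, -1.4]
grip_width: 0.0094
```

play_rows --pt "-3 -6 -10 0.026 0.035 -0.13 255" --pt "-2 -6 -8 0.026 0.035 -0.13 255" --pt "-1 -7 -8 0.026 0.035 -0.13 255" --pt "1 -7 -7 0.026 0.035 -0.13 255" --pt "2 -7 -7 0.026 0.035 -0.13 255"

```text
clock: 4.65
tcp_pos: [0.5067, 0.2223, 0.2382]
orientation: [0.345, 3.004, 0.174]
contact_force: [-0.4, 0.4, -1.4]
grip_width: 0.0093
```

```bash
cat >> go.py <<'E'
a=.246; xa=np.array([np.cos(a),np.sin(a),0]); ya=np.array([-np.sin(a),np.cos(a),0])
C=np.array([.5885,-.107,0]); S=C+.021*ya
RC=mkR(-xa,[0,0,-1])
E
python3 - <<'E'
from go import *
plan(o,S+[0,0,.25],RC)
E
```

```text
t 4.65 tcp [0.5067 0.2223 0.2382] F [-0.4  0.4 -1.4] w 0.0093
x [-0.968  0.231 -0.098] z [ 0.124  0.101 -0.987]
dist mm 318.5 ang 0.500 rows 8
[-18.4, -35.1, -4.2] [0.013, 0.016, -0.059]
[-16.2, -36.2, -4.0] [0.013, 0.016, -0.059]
[-13.9, -37.1, -3.8] [0.013, 0.016, -0.059]
[-11.7, -37.9, -3.5] [0.013, 0.016, -0.059]
[-9.4, -38.6, -3.2] [0.013, 0.016, -0.059]
[-7.0, -39.1, -2.8] [0.013, 0.016, -0.059]
[-4.6, -39.5, -2.4] [0.013, 0.016, -0.059]
[-2.3, -39.7, -2.0] [0.013, 0.016, -0.059]
```

play_rows --pt "-18 -35 -6 0.013 0.016 -0.059 255" --pt "-16 -36 -4 0.013 0.016 -0.059 255" --pt "-14 -37 -4 0.013 0.016 -0.059 255" --pt "-12 -38 -3 0.013 0.016 -0.059 255" --pt "-9 -38 -3 0.013 0.016 -0.059 255"

```text
clock: 5.15
tcp_pos: [0.5551, 0.0289, 0.248]
orientation: [-0.144, 3.099, 0.066]
contact_force: [1.0, 0.4, -1.3]
grip_width: 0.0093
```

play_rows --pt "-7 -38 -3 0.013 0.016 -0.059 255" --pt "-5 -38 -2 0.013 0.016 -0.059 255" --pt "-3 -20 -2 0.013 0.016 -0.059 255" --pt "0 0 0 0 0 0 255"

```text
clock: 5.55
tcp_pos: [0.5835, -0.0764, 0.2524]
orientation: [0.419, -3.107, 0.011]
contact_force: [1.1, 0.2, -2.2]
grip_width: 0.0091
```

Run:
```python
from go import *
from bench import grab_frame
plan(o,S+[0,0,.22],RC)
for n in ["side","top","wrist"]:
    f=grab_frame(n); np.savez(f"f_{n}.npz",**f); cv2.imwrite(f"pics/f_{n}.png",f["color"])
```

```text
t 5.55 tcp [ 0.5835 -0.0764  0.2524] F [ 1.1  0.2 -2.2] w 0.0091
x [-0.964 -0.265  0.008] z [-0.006 -0.008 -1.   ]
dist mm 34.0 ang 0.024 rows 1
[2.6, -9.6, 32.5] [-0.006, -0.008, 0.022]
```

View pics/f_wrist.png

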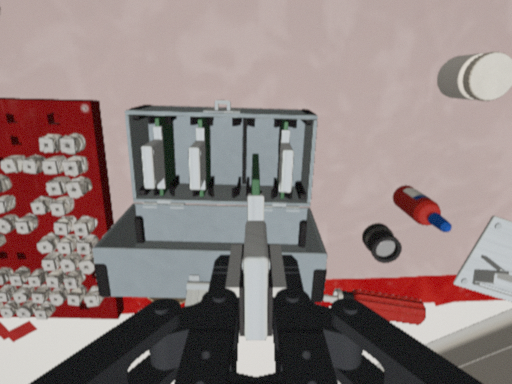

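View pics/f_side.png

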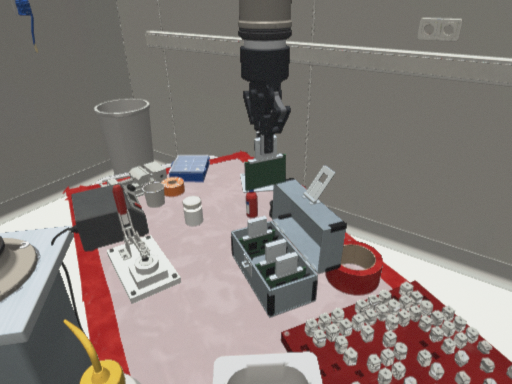

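```bash
cat > ov.py <<'E'
from go import *
def lines(f,im,segs,T,col):
    for p,q in segs:
        a=proj(f,T(np.array(p)));b=proj(f,T(np.array(q)))
        cv2.line(im,tuple(np.round(a*16).astype(int)),tuple(np.round(b*16).astype(int)),col,1,cv2.LINE_AA,4)
def case(f,im,C,a,scale=1,col=(0,0,255)):
    xa=np.array([np.cos(a),np.sin(a),0]); ya=np.array([-np.sin(a),np.cos(a),0])
    T=lambda p:(C+xa*p[0]+ya*p[1]+np.array([0,0,p[2]]))*1.0
    s=[]
    X,Y,Z=.047,.093,.064
    c=[(-X,-Y,Z),(-X,Y,Z),(X,Y,Z),(X,-Y,Z)]
    s+=[(c[i],c[(i+1)%4]) for i in range(4)]
    s+=[((-.04,.021,.005),(.04,.021,.005))]
    for y in (-.063,-.021,.063):
        h=[(-.02,y-.005,.099),(.02,y-.005,.099),(.02,y+.005,.099),(-.02,y+.005,.099)]
        s+=[(h[i],h[(i+1)%4]) for i in range(4)]
    lines(f,im,s,T,col)
E
python3 - <<'E'
from ov import *
f=dict(np.load("f_wrist.npz")); im=f["color"]; im=cv2.resize(im,None,fx=3,fy=3,interpolation=cv2.INTER_CUBIC)
f["K"]=f["K"]*3; f["K"][:2,2]+=1
raw=im.copy(); case(f,im,C,a)
# card in tool frame: origin 60mm ahead of TCP
o2=np.load("f_wrist.npz")["T"]
p=o["tcp_pos"];RR=R.from_rotvec(o["orientation"])
T=lambda q:p+RR.apply(np.array([q[0],q[1],.061-q[2]]))
lines(f,im,[((-.04,-.002,.056),(.04,-.002,.056)),((-.04,.002,.056),(.04,.002,.056)),((.04,.002,.056),(.04,.002,0)),((.04,-.002,.056),(.04,-.002,0)),((.04,-.002,.0),(.04,.002,0)),((.02,-.005,.094),(.02,.005,.094)),((-.02,-.005,.094),(-.02,.005,.094)),((-.02,-.005,.094),(.02,-.005,.094))],T,(0,255,255))
cv2.imwrite("pics/f_ov.png",im[270:1020,360:1010]); cv2.imwrite("pics/f_raw.png",raw[270:640,360:1010])
E
```

```text
t 5.70 tcp [ 0.5824 -0.072   0.2521] F [-0.   0.9 -1.5] w 0.0093
x [-0.963 -0.268  0.008] z [-0.007 -0.005 -1.   ]
```

View pics/f_ov.png

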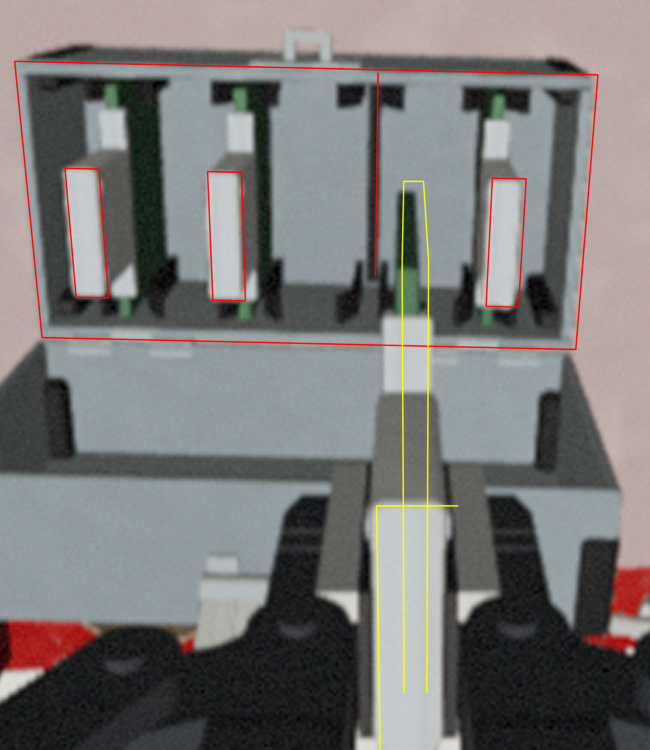

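View pics/f_raw.png

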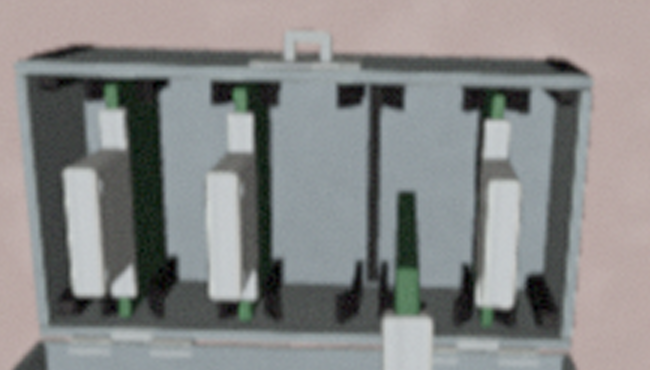

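Run:
```python
from go import *
plan(o,S+[0,0,.195],RC)
```

```text
t 5.70 tcp [ 0.5824 -0.072   0.2521] F [-0.   0.9 -1.5] w 0.0093
x [-0.963 -0.268  0.008] z [-0.007 -0.005 -1.   ]
dist mm 59.0 ang 0.026 rows 2
[1.3, -7.1, 28.6] [-0.002, -0.004, 0.012]
[1.3, -7.2, 28.6] [-0.002, -0.004, 0.012]
```

play_rows --pt "1.5 -8 29 -0.003 -0.004 0.013 255" --pt "1 -7 29 -0.003 -0.004 0.013 255" --pt "0 0 0 0 0 0 255" --pt "0 0 0 0 0 0 255"

```text
clock: 6.1
tcp_pos: [0.5834, -0.0794, 0.1944]
orientation: [-0.393, 3.114, 0.011]
contact_force: [0.6, 0.3, -0.6]
grip_width: 0.0091
```

```bash
cat > look.py <<'E'
import sys
from ov import *
from bench import grab_frame
tag=sys.argv[1]; D=float(sys.argv[2]) if len(sys.argv)>2 else .061
plan(o,S+[0,0,.16],RC)
f=grab_frame("wrist"); np.savez(f"{tag}_wrist.npz",**f); im=f["color"]
o2=r.get_obs(); print(o2["clock"],o2["tcp_pos"])
s=grab_frame("side"); np.savez(f"{tag}_side.npz",**s); cv2.imwrite(f"pics/{tag}_s.png",crop(s["color"],200,80,360,320,2.4))
im=cv2.resize(im,None,fx=3,fy=3,interpolation=cv2.INTER_CUBIC)
f=dict(f);f["K"]=f["K"]*3; f["K"][:2,2]+=1
raw=im.copy(); case(f,im,C,a)
p=np.array(o["tcp_pos"]);RR=R.from_rotvec(o["orientation"])
T=lambda q:p+RR.apply(np.array([q[0],q[1],D-q[2]]))
lines(f,im,[((-.04,-.002,.056),(.04,-.002,.056)),((-.04,.002,.056),(.04,.002,.056)),((.04,.002,.056),(.04,.002,0)),((.04,-.002,.056),(.04,-.002,0)),((.04,-.002,.0),(.04,.002,0)),((.02,-.005,.094),(.02,.005,.094)),((-.02,-.005,.094),(-.02,.005,.094)),((-.02,-.005,.094),(.02,-.005,.094)),((.02,-.005,.056),(.02,.005,.056))],T,(0,255,255))
cv2.imwrite(f"pics/{tag}_ov.png",np.hstack([im[60:860,400:1000],raw[60:860,400:1000]])[::1,::1][:600] if 0 else cv2.resize(np.hstack([im[60:960,400:1000],raw[60:960,400:1000]]),(800,600)))
E
python3 look.py g
```

```text
t 6.10 tcp [ 0.5834 -0.0794  0.1944] F [ 0.6  0.3 -0.6] w 0.0091
x [-0.969 -0.248 -0.004] z [ 0.002  0.007 -1.   ]
dist mm 35.1 ang 0.009 rows 1
[1.9, -7.2, 34.3] [0.006, 0.004, 0.005]
6.15 [ 0.58322354 -0.07933864  0.19432879]
```

View pics/g_ov.png

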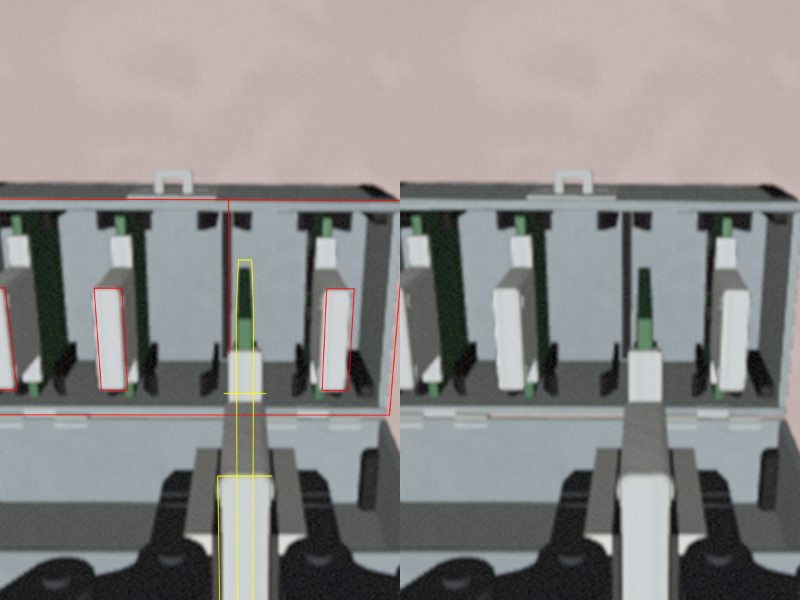

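Run:
```python
from ov import *
s=dict(np.load("g_side.npz")); im=cv2.resize(s["color"],None,fx=5,fy=5,interpolation=cv2.INTER_CUBIC); s["K"]=s["K"]*5; s["K"][:2,2]+=2
raw=im.copy(); case(s,im,C,a)
p=np.array(o["tcp_pos"]);RR=R.from_rotvec(o["orientation"]);D=.062
T=lambda q:p+RR.apply(np.array([q[0],q[1],D-q[2]]))
lines(s,im,[((-.04,0,.056),(.04,0,.056)),((-.04,0,.0),(.04,0,.0)),((.04,0,.056),(.04,0,0)),((-.04,0,.056),(-.04,0,0)),((-.02,0,.094),(.02,0,.094)),((.02,0,.056),(.02,0,.094))],T,(0,255,255))
v=np.hstack([im[780:1540,1120:1620],raw[780:1540,1120:1620]]); cv2.imwrite("pics/g_sov.png",cv2.resize(v,None,fx=.78,fy=.78))
```

```text
t 6.20 tcp [ 0.5837 -0.0796  0.1948] F [ 1.3 -0.7 -0.9] w 0.0091
x [-0.969 -0.248 -0.005] z [ 0.003  0.007 -1.   ]
```

View pics/g_sov.png

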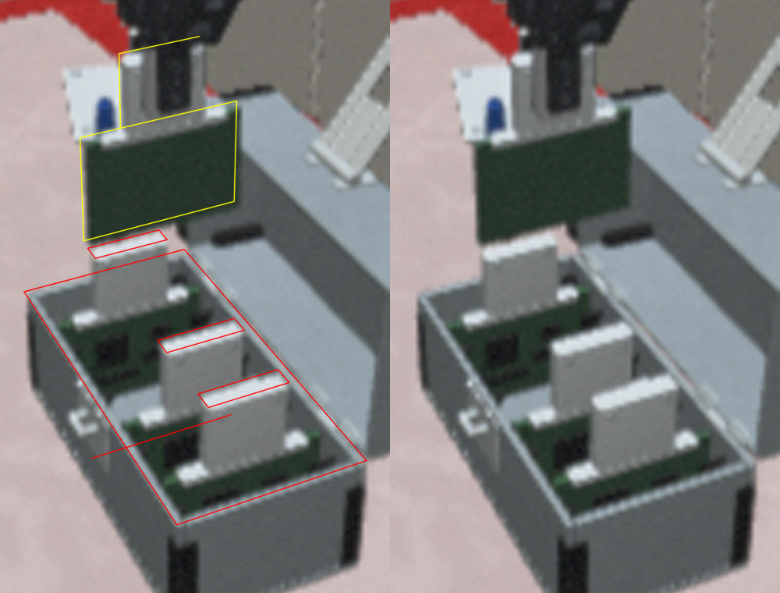

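```bash
cat >> go.py <<'E'
S=S-.0027*xa-.0007*ya
E
python3 - <<'E'
from go import *
plan(o,S+[0,0,.135],RC)
E
```

```text
t 6.20 tcp [ 0.5837 -0.0796  0.1948] F [ 1.3 -0.7 -0.9] w 0.0091
x [-0.969 -0.248 -0.005] z [ 0.003  0.007 -1.   ]
dist mm 60.4 ang 0.009 rows 2
[2.5, -3.9, 29.9] [0.003, 0.002, 0.003]
[2.4, -3.8, 29.9] [0.003, 0.002, 0.003]
```

play_rows --pt "3 -4 15 0.003 0.002 0.003 255" --pt "2 -4 15 0.003 0.002 0.003 255" --pt "0 0 15 0 0 0 255" --pt "0 0 12 0 0 0 255" --pt "0 0 0 0 0 0 255"

```text
clock: 6.7
tcp_pos: [0.5833, -0.0876, 0.1381]
orientation: [-0.386, 3.11, -0.002]
contact_force: [-0.5, 0.2, -1.2]
grip_width: 0.0095
```

```bash
python3 look.py h .064
python3 - <<'E'
from go import *
plan(o,S+[0,0,.125],RC)
E
```

```text
t 6.70 tcp [ 0.5833 -0.0876  0.1381] F [-0.5  0.2 -1.2] w 0.0095
x [-0.97  -0.245 -0.008] z [ 0.008 -0.    -1.   ]
dist mm 22.0 ang 0.008 rows 1
[2.2, 0.1, -21.9] [-0.002, 0.008, 0.001]
6.75 [ 0.58376494 -0.08761902  0.13890053]
t 6.80 tcp [ 0.5843 -0.0877  0.1397] F [-0.2 -0.1 -0.7] w 0.0092
x [-0.97  -0.245 -0.01 ] z [ 0.01  -0.001 -1.   ]
dist mm 15.1 ang 0.011 rows 1
[3.5, 0.6, 14.6] [-0.003, 0.01, 0.001]
```

View pics/h_ov.png

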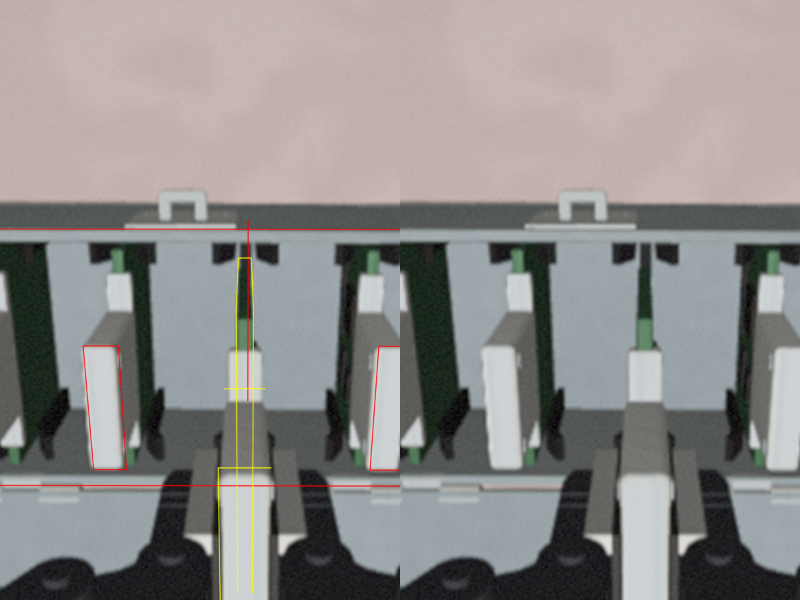

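View pics/h_s.png

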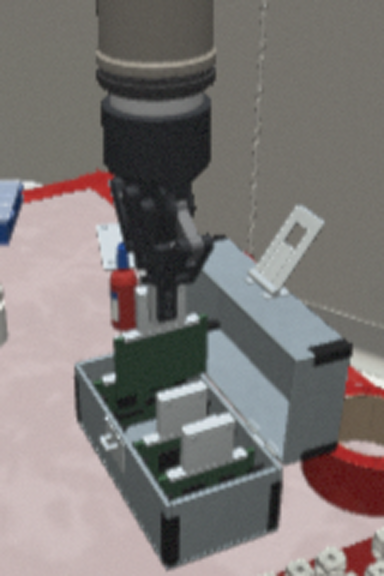

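play_rows --pt "3.5 0.5 8 -0.003 0.01 0.001 255" --pt "0 0 8 0 0 0 255" --pt "0 0 6 0 0 0 255" --pt "0 0 0 0 0 0 255"

```text
clock: 7.2
tcp_pos: [0.582, -0.0881, 0.1176]
orientation: [-0.385, 3.115, -0.001]
contact_force: [0.1, 0.1, -1.7]
grip_width: 0.0092
```

Run:
```python
from go import *
plan(o,S+[0,0,.105],RC)
```

```text
t 7.20 tcp [ 0.582  -0.0881  0.1176] F [ 0.1  0.1 -1.7] w 0.0092
x [-0.97  -0.243 -0.002] z [ 0.003 -0.    -1.   ]
dist mm 12.7 ang 0.003 rows 1
[1.0, 0.4, 12.6] [-0.001, 0.002, -0.0]
```

play_rows --pt "1 0.4 5 -0.001 0.002 0 255" --pt "0 0 5 0 0 0 255" --pt "0 0 5 0 0 0 255" --pt "0 0 0 0 0 0 255"

```text
clock: 7.6
tcp_pos: [0.581, -0.0879, 0.1013]
orientation: [-0.385, 3.117, 0.001]
contact_force: [-0.0, -0.2, -0.5]
grip_width: 0.0095
```

```bash
python3 look.py i .064;  python3 - <<'E'
from go import *
plan(o,S+[0,0,.085],RC)
E
```

```text
t 7.60 tcp [ 0.581  -0.0879  0.1013] F [-0.  -0.2 -0.5] w 0.0095
x [-0.97  -0.244 -0.   ] z [ 0.  0. -1.]
dist mm 58.7 ang 0.001 rows 2
[0.0, -0.0, -29.3] [0.0, 0.0, 0.0]
[0.0, -0.0, -29.3] [0.0, 0.0, 0.0]
7.65 [ 0.5812257  -0.08797305  0.1017109 ]
t 7.70 tcp [ 0.5814 -0.088   0.102 ] F [-1.1 -0.2 -0.1] w 0.0090
x [-0.97  -0.244 -0.001] z [ 0.001  0.    -1.   ]
dist mm 17.0 ang 0.001 rows 1
[0.5, 0.2, 17.0] [-0.0, 0.001, -0.0]
```

View pics/i_ov.png

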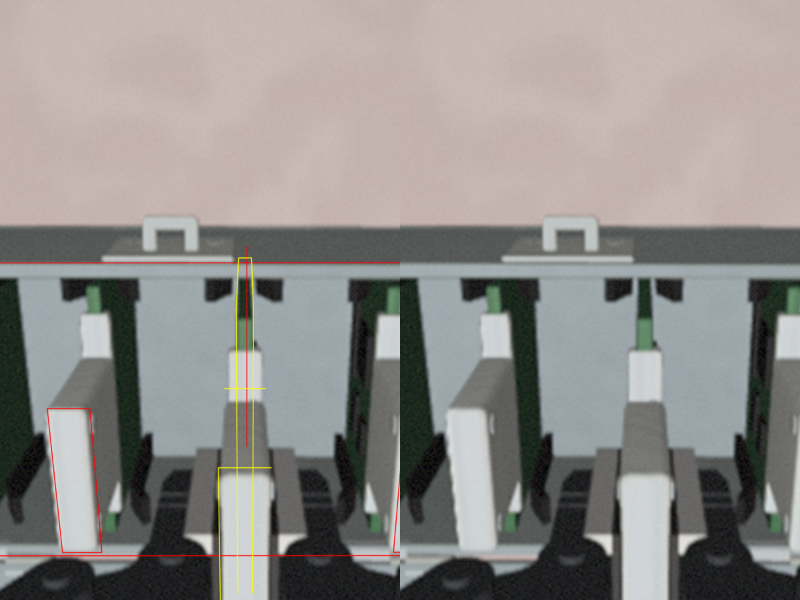

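play_rows --pt "0.5 0.3 6 0 0 0 255" --pt "0 0 6 0 0 0 255" --pt "0 0 6 0 0 0 255" --pt "0 0 0 0 0 0 255"

```text
clock: 8.1
tcp_pos: [0.5812, -0.0879, 0.0829]
orientation: [-0.385, 3.115, 0.0]
contact_force: [0.3, -0.1, -1.5]
grip_width: 0.0092
```

play_rows --pt "0 0 4 0 0 0 255" --pt "0 0 4 0 0 0 255" --pt "0 0 2 0 0 0 255" --pt "0 0 0 0 0 0 255"

```text
clock: 8.5
tcp_pos: [0.5812, -0.0878, 0.0718]
orientation: [-0.385, 3.116, 0.0]
contact_force: [-0.8, 0.3, -0.8]
grip_width: 0.0093
```

play_rows --pt "0 0 2 0 0 0 255" --pt "0 0 2 0 0 0 255"

```text
clock: 8.7
tcp_pos: [0.5824, -0.0881, 0.0698]
orientation: [-0.384, 3.114, -0.0]
contact_force: [-8.7, 0.8, 29.8]
grip_width: 0.009
```

```bash
python3 look.py j .064
python3 - <<'E'
from ov import *
s=dict(np.load("j_side.npz")); im=s["color"]; cv2.imwrite("pics/j_s2.png",crop(im,220,180,350,320,5))
E
```

```text
t 8.70 tcp [ 0.5824 -0.0881  0.0698] F [-8.7  0.8 29.8] w 0.0090
x [-0.97  -0.243 -0.004] z [ 0.004  0.    -1.   ]
dist mm 90.2 ang 0.004 rows 3
[0.3, 0.2, -30.1] [-0.0, 0.001, -0.0]
[0.4, 0.2, -30.1] [-0.0, 0.001, -0.0]
[0.4, 0.2, -30.1] [-0.0, 0.001, -0.0]
8.75 [ 0.58233099 -0.0881998   0.06979625]
t 8.80 tcp [ 0.5823 -0.0882  0.0698] F [-3.9  0.1 13.9] w 0.0095
x [-0.97  -0.243 -0.004] z [ 0.004  0.    -1.   ]
```

View pics/j_s2.png

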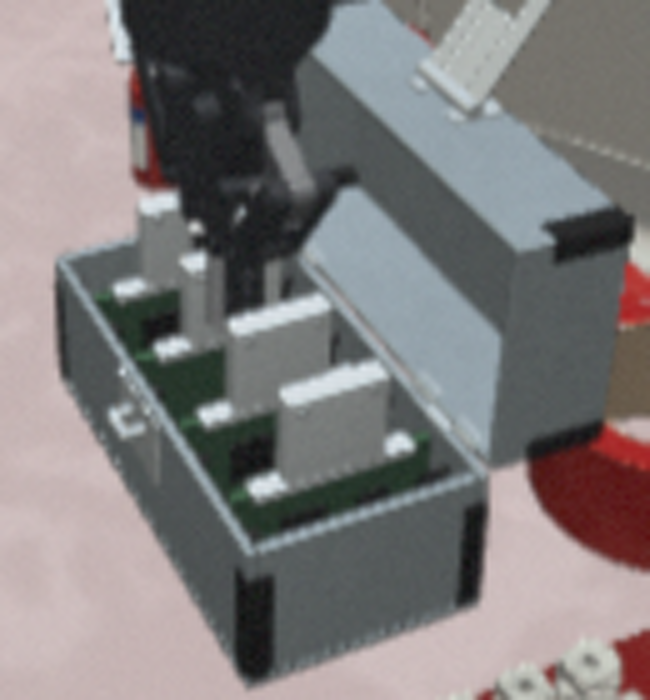

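play_rows --pt "0 0 0 0 0 0 195" --pt "0 0 0 0 0 0 180" --pt "0 0 0 0 0 0 180" --pt "0 0 0 0 0 0 180"

```text
clock: 9.2
tcp_pos: [0.5832, -0.0883, 0.0708]
orientation: [-0.384, 3.111, -0.001]
contact_force: [-0.7, -0.5, 0.8]
grip_width: 0.0252
```

```bash
python3 look.py k .064
python3 - <<'E'
from ov import *
s=dict(np.load("k_side.npz")); im=s["color"]; cv2.imwrite("pics/k_s2.png",crop(im,220,180,350,320,5))
E
```

```text
t 9.20 tcp [ 0.5832 -0.0883  0.0708] F [-0.7 -0.5  0.8] w 0.0252
x [-0.97  -0.243 -0.007] z [ 0.007  0.    -1.   ]
dist mm 89.3 ang 0.007 rows 2
[0.8, 0.4, -44.6] [-0.001, 0.003, -0.0]
[0.9, 0.4, -44.6] [-0.001, 0.003, -0.0]
9.25 [ 0.58321314 -0.08827985  0.07074062]
t 9.30 tcp [ 0.5832 -0.0883  0.0707] F [ 0.7 -0.1 -0.6] w 0.0248
x [-0.97  -0.243 -0.006] z [ 0.006  0.    -1.   ]
```

View pics/k_ov.png

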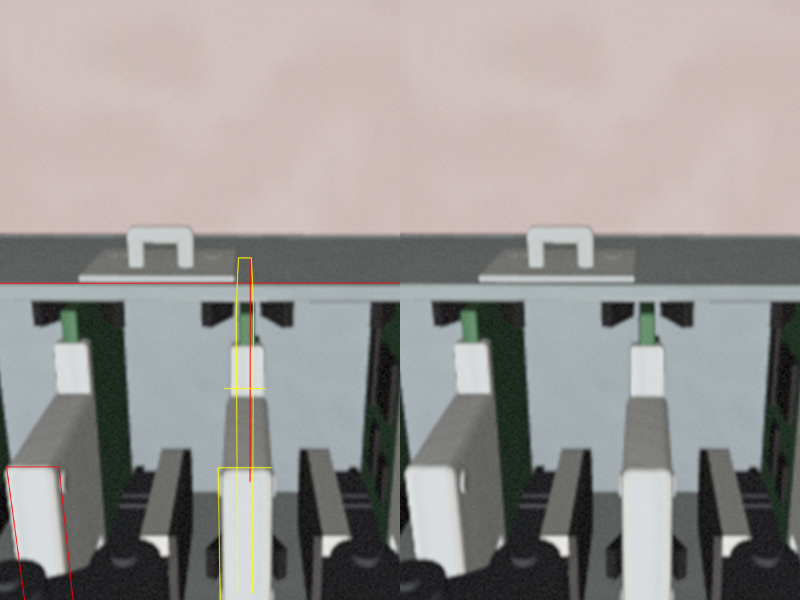

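View pics/k_s2.png

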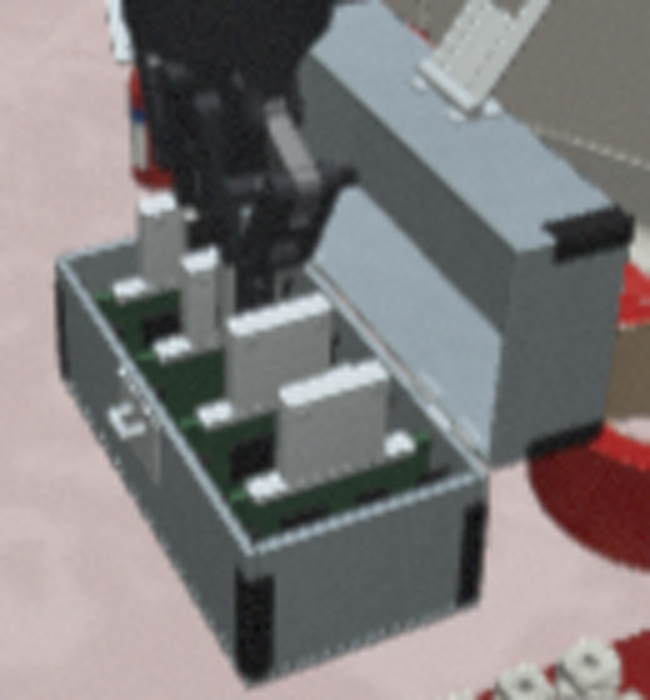

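play_rows --pt "0 0 -15 0 0 0 180" --pt "0 0 -25 0 0 0 180" --pt "0 0 -40 0 0 0 180" --pt "0 0 -45 0 0 0 180" --pt "0 0 -45 0 0 0 180"

```text
clock: 9.8
tcp_pos: [0.5776, -0.0879, 0.2427]
orientation: [0.384, -3.11, -0.003]
contact_force: [0.4, 0.2, -0.2]
grip_width: 0.0248
```

Run:
```python
from go import *
from bench import grab_frame
f=grab_frame("wrist"); np.savez("l_wrist.npz",**f); cv2.imwrite("pics/l_w.png",f["color"])
f=grab_frame("side"); np.savez("l_side.npz",**f); cv2.imwrite("pics/l_s.png",crop(f["color"],220,130,380,320,3))
```

```text
t 9.80 tcp [ 0.5776 -0.0879  0.2427] F [ 0.4  0.2 -0.2] w 0.0248
x [-0.97  -0.243  0.007] z [-0.008  0.001 -1.   ]
```

View pics/l_w.png

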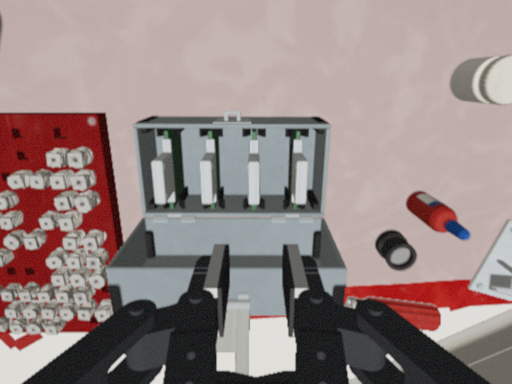

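View pics/l_s.png

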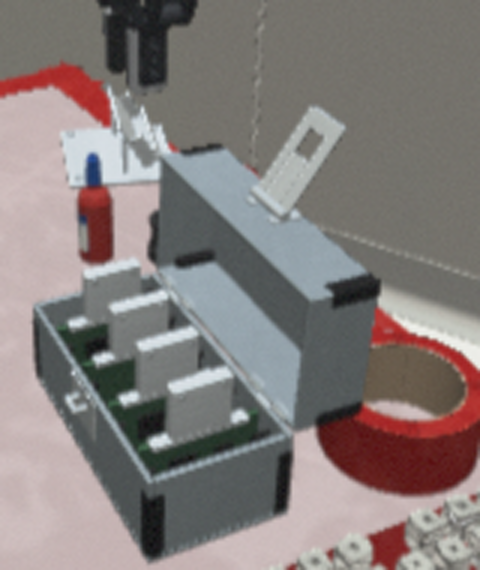

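```bash
cat >> go.py <<'E'
def lidp(x,z,y=.07): return C+(.047+x/1000)*xa+y*ya+np.array([0,0,.064+z/1000])
def loc(p):
    d=np.array(p)-C; return np.round([ (d@xa-.047)*1000, d@ya*1000, (d[2]-.064)*1000],1)
E
python3 - <<'E'
from go import *
# verify lid geometry from initial top cloud
P=cloud(np.load("a_top.npz"))
for v,u in [(150,335),(156,335),(162,335),(168,335),(160,310),(166,310),(150,380),(156,380),(130,348),(140,350),(150,352)]: print(u,v,loc(P[v,u]))
print(loc(o["tcp_pos"]))
plan(o,lidp(85,235),RC)
E
```

```text
t 9.90 tcp [ 0.5821 -0.0885  0.2484] F [0.1 0.3 0.4] w 0.0253
x [-0.97  -0.243 -0.006] z [ 0.006  0.    -1.   ]
335 150 [45.  22.2 91.7]
335 156 [33.8 25.3 91.7]
335 162 [22.  29.4 96.4]
335 168 [11.7 31.3 91.2]
310 160 [37.9 73.4 94.7]
310 166 [26.9 76.3 93.8]
380 150 [ 23.4 -59.4  92.5]
380 156 [ 12.2 -55.9  93.5]
348 130 [ 64.8   2.  144.3]
350 140 [ 50.2  -1.8 124.1]
352 150 [ 34.9  -5.6 103.7]
[-48.7  19.5 184.4]
dist mm 151.6 ang 0.006 rows 4
[-33.5, 12.6, -12.5] [-0.0, 0.001, -0.0]
[-33.5, 12.6, -12.5] [-0.0, 0.001, -0.0]
[-33.5, 12.6, -12.6] [-0.0, 0.001, -0.0]
[-33.4, 12.6, -12.6] [-0.0, 0.001, -0.0]
```

play_rows --pt "-20 13 -25 0 0 0 255" --pt "-36 13 -20 0 0 0 255" --pt "-36 13 -5 0 0 0 255" --pt "-36 13 0 0 0 0 255" --pt "-20 6 0 0 0 0 255"

```text
clock: 10.4
tcp_pos: [0.7127, 0.0022, 0.3085]
orientation: [-0.371, 3.108, -0.003]
contact_force: [-0.5, 0.3, -0.2]
grip_width: -0.0002
```

Run:
```python
from go import *
print(loc(o["tcp_pos"])); plan(o,lidp(82,75),RC)
```

```text
t 10.40 tcp [0.7127 0.0022 0.3085] F [-0.5  0.3 -0.2] w -0.0002
x [-0.972 -0.236 -0.011] z [ 0.012 -0.    -1.   ]
[100.   75.7 244.5]
dist mm 170.5 ang 0.014 rows 4
[5.0, -1.3, 42.3] [-0.001, 0.003, -0.002]
[4.9, -1.3, 42.3] [-0.001, 0.003, -0.002]
[4.7, -1.4, 42.3] [-0.001, 0.003, -0.002]
[4.6, -1.4, 42.4] [-0.001, 0.003, -0.002]
```

play_rows --pt "3 -1 42 -0.001 0.003 -0.002 255" --pt "3 -1 42 -0.001 0.003 -0.002 255" --pt "2 -1 42 -0.001 0.003 -0.002 255" --pt "2 -1 40 -0.001 0.003 -0.002 255" --pt "0 0 0 0 0 0 255"

```text
clock: 10.9
tcp_pos: [0.7098, 0.0009, 0.1415]
orientation: [-0.394, 3.11, 0.003]
contact_force: [-1.4, 0.0, -0.9]
grip_width: -0.0003
```

Run:
```python
from go import *
print(loc(o["tcp_pos"])); plan(o,lidp(60,75),RC)
from bench import grab_frame
f=grab_frame("side"); cv2.imwrite("pics/m_s.png",crop(f["color"],200,80,360,290,2.8))
```

```text
t 10.90 tcp [0.7098 0.0009 0.1415] F [-1.4  0.  -0.9] w -0.0003
x [-0.968 -0.249 -0.007] z [ 0.007  0.003 -1.   ]
[96.9 75.1 77.5]
dist mm 37.3 ang 0.009 rows 1
[36.9, -4.9, 2.3] [0.001, 0.007, 0.006]
```

View pics/m_s.png

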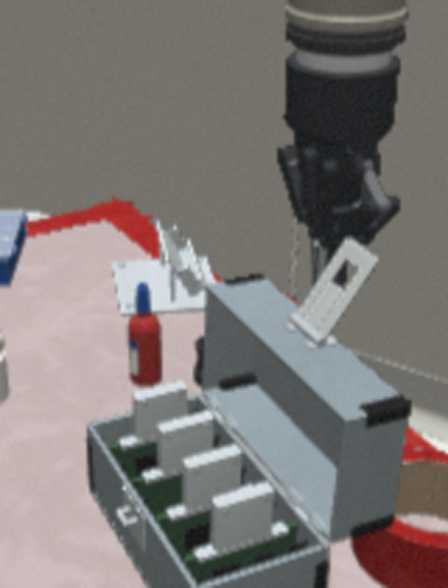

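play_rows --pt "20 -3 1 0.001 0.007 0.006 255" --pt "20 -2 0 0 0 0 255" --pt "14 0 -5 0 0 0 255" --pt "16 0 -5 0 0 0 255" --pt "17 0 -2 0 0 0 255"

```text
clock: 11.45
tcp_pos: [0.637, -0.0236, 0.1705]
orientation: [-0.383, 3.088, -0.001]
contact_force: [0.1, 0.1, -0.6]
grip_width: 0.0
```

Run:
```python
from go import *
print(loc(o["tcp_pos"]))
from bench import grab_frame
f=grab_frame("side"); cv2.imwrite("pics/n_s.png",crop(f["color"],200,80,360,290,2.8))
```

```text
t 11.45 tcp [ 0.637  -0.0236  0.1705] F [ 0.1  0.1 -0.6] w 0.0000
x [-0.969 -0.244 -0.03 ] z [ 0.03   0.003 -1.   ]
[ 20.4  69.1 106.5]
```

View pics/n_s.png

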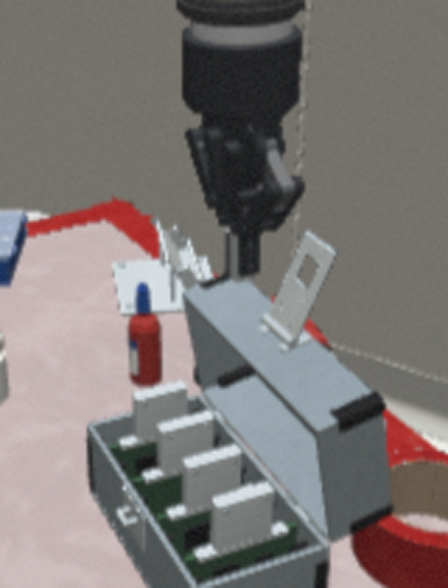

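play_rows --pt "-15 0 -12 0 0.02 0 255" --pt "-30 0 0 0 0.01 0 255" --pt "-25 0 0 0 0 0 255" --pt "0 0 0 0 0 0 255"

```text
clock: 11.9
tcp_pos: [0.7069, -0.0082, 0.1969]
orientation: [-0.38, 3.107, -0.008]
contact_force: [0.1, 0.0, -0.7]
grip_width: 0.0001
```

Run:
```python
from go import *
print(loc(o["tcp_pos"])); plan(o,lidp(82,62),RC)
P=cloud(__import__('bench').grab_frame("side"))
```

```text
t 11.90 tcp [ 0.7069 -0.0082  0.1969] F [ 0.1  0.  -0.7] w 0.0001
x [-0.97  -0.241 -0.011] z [ 0.012 -0.004 -1.   ]
[ 91.9  67.  132.9]
dist mm 71.6 ang 0.013 rows 2
[5.3, 1.7, 35.4] [-0.003, 0.005, -0.001]
[5.1, 1.6, 35.4] [-0.003, 0.005, -0.001]
```

play_rows --pt "4 1 35 -0.003 0.005 0 255" --pt "2 1 36 -0.003 0.005 0 255" --pt "0 0 0 0 0 0 255"

```text
clock: 12.25
tcp_pos: [0.7014, -0.0094, 0.1306]
orientation: [-0.378, 3.111, -0.002]
contact_force: [-0.9, 0.4, 0.3]
grip_width: 0.0001
```

Run:
```python
from go import *
print(loc(o["tcp_pos"])); plan(o,lidp(50,62),RC)
```

```text
t 12.25 tcp [ 0.7014 -0.0094  0.1306] F [-0.9  0.4  0.3] w 0.0001
x [-0.971 -0.24  -0.007] z [ 0.007 -0.001 -1.   ]
[86.3 67.2 66.6]
dist mm 36.7 ang 0.008 rows 1
[36.4, 2.7, 4.3] [-0.002, 0.007, -0.004]
```

Push in smaller steps, checking height.

play_rows --pt "15 1 3 -0.002 0.007 -0.003 255" --pt "15 1 2 0 0 0 255" --pt "10 0 0 0 0 0 255"

```text
clock: 12.55
tcp_pos: [0.663, -0.0175, 0.1312]
orientation: [-0.383, 3.113, -0.002]
contact_force: [1.5, -1.1, -0.4]
grip_width: 0.0001
```

Run:
```python
from go import *
print(loc(o["tcp_pos"])); plan(o,lidp(35,70),RC)
```

```text
t 12.55 tcp [ 0.663  -0.0175  0.1312] F [ 1.5 -1.1 -0.4] w 0.0001
x [-0.97  -0.242 -0.005] z [ 0.005 -0.    -1.   ]
[47.1 68.6 67.2]
dist mm 12.5 ang 0.006 rows 1
[12.0, 1.3, -2.8] [-0.002, 0.005, -0.001]
```

play_rows --pt "12 1 -2 -0.002 0.005 0 255" --pt "12 0 -3 0 0 0 255" --pt "12 0 -2 0 0 0 255"

```text
clock: 12.85
tcp_pos: [0.6305, -0.0255, 0.1441]
orientation: [-0.382, 3.106, -0.0]
contact_force: [4.5, 1.0, -0.2]
grip_width: 0.0
```

Run:
```python
from go import *
print(loc(o["tcp_pos"])); plan(o,lidp(5,75),RC)
from bench import grab_frame
f=grab_frame("side"); cv2.imwrite("pics/p_s.png",crop(f["color"],200,80,360,290,2.8))
```

```text
t 12.85 tcp [ 0.6305 -0.0255  0.1441] F [ 4.5  1.  -0.2] w 0.0000
x [-0.97  -0.242 -0.012] z [ 0.012  0.001 -1.   ]
[13.6 68.8 80.1]
dist mm 10.1 ang 0.013 rows 1
[8.7, 1.2, 5.0] [-0.002, 0.012, -0.001]
```

View pics/p_s.png

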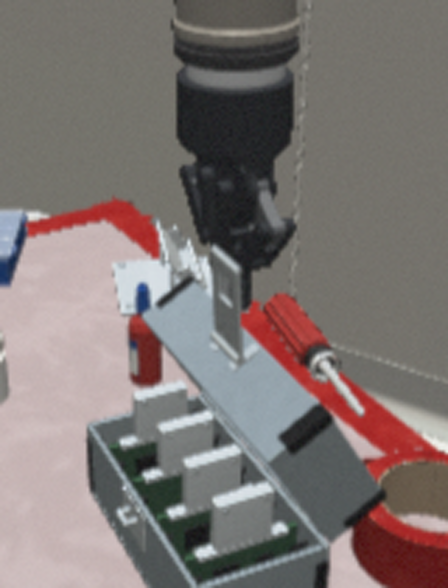

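play_rows --pt "12 1 2 -0.001 0.01 0 255" --pt "13 0 3 0 0 0 255" --pt "13 0 5 0 0 0 255"

```text
clock: 13.2
tcp_pos: [0.5929, -0.0348, 0.1372]
orientation: [-0.382, 3.111, -0.002]
contact_force: [1.3, 0.7, 1.3]
grip_width: 0.0002
```

Run:
```python
from go import *
print(loc(o["tcp_pos"])); plan(o,lidp(-31,65),RC)
from bench import grab_frame
f=grab_frame("side"); cv2.imwrite("pics/q_s.png",crop(f["color"],200,80,360,290,2.8))
```

```text
t 13.20 tcp [ 0.5929 -0.0348  0.1372] F [1.3 0.7 1.3] w 0.0002
x [-0.97  -0.242 -0.007] z [ 0.007 -0.    -1.   ]
[-25.1  69.   73.2]
dist mm 10.2 ang 0.008 rows 1
[5.9, 1.0, 8.2] [-0.002, 0.007, -0.002]
```

View pics/q_s.png

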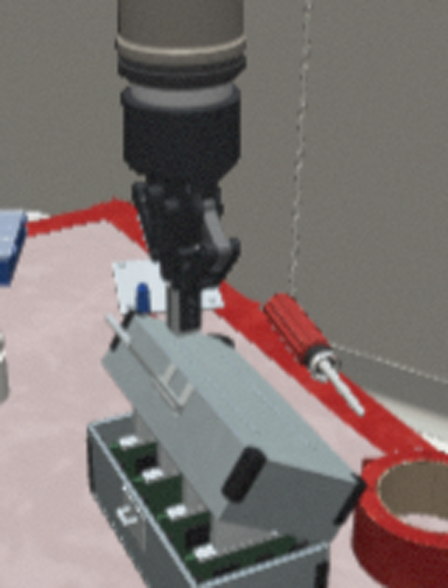

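play_rows --pt "9 1 8 -0.001 0.005 0 255" --pt "8 0 9 0 0 0 255" --pt "5 0 9 0 0 0 255" --pt "3 0 9 0 0 0 255"

```text
clock: 13.65
tcp_pos: [0.565, -0.0418, 0.1089]
orientation: [0.378, -3.117, 0.001]
contact_force: [-28.4, 5.5, 120.6]
grip_width: 0.0003
```

Run:
```python
from go import *
print(loc(o["tcp_pos"]))
```

```text
t 13.65 tcp [ 0.565  -0.0418  0.1089] F [-28.4   5.5 120.6] w 0.0003
x [-0.971 -0.239  0.002] z [-0.002 -0.001 -1.   ]
[-53.9  69.   44.9]
```

play_rows --pt "0 0 -10 0 0 0 255" --pt "0 0 -30 0 0 0 255" --pt "0 0 -40 0 0 0 255" --pt "0 0 0 0 0 0 255"

```text
clock: 14.05
tcp_pos: [0.5638, -0.0419, 0.194]
orientation: [0.377, -3.114, -0.0]
contact_force: [2.0, -0.1, 0.5]
grip_width: -0.0001
```

Run:
```python
from go import *
print(loc(o["tcp_pos"]))
from bench import grab_frame
f=grab_frame("side"); np.savez("s_side.npz",**f); cv2.imwrite("pics/s_s.png",crop(f["color"],200,80,360,290,2.8))
f=grab_frame("top"); np.savez("s_top.npz",**f); cv2.imwrite("pics/s_t.png",crop(f["color"],280,100,420,240,4))
f=grab_frame("wrist"); np.savez("s_wrist.npz",**f); cv2.imwrite("pics/s_w.png",f["color"])
```

```text
t 14.05 tcp [ 0.5638 -0.0419  0.194 ] F [ 2.  -0.1  0.5] w -0.0001
x [-0.971 -0.239  0.005] z [-0.005 -0.    -1.   ]
[-55.1  69.2 130. ]
```

View pics/s_s.png

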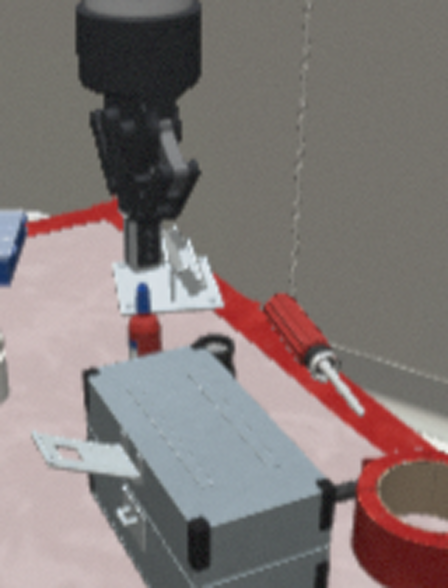

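View pics/s_w.png

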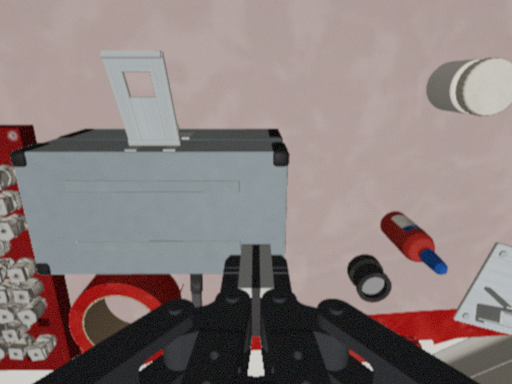

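Run:
```python
from go import *
for n in ("top","side","wrist"):
    P=cloud(np.load(f"s_{n}.npz")); d=P-C
    L=np.stack([(d@xa-.047)*1000,d@ya*1000,(d[...,2]-.064)*1000],-1)
    m=(L[...,0]>-90)&(L[...,0]<-4)&(abs(L[...,1])<88)&(L[...,2]>35)&(L[...,2]<56)
    if n=="top": m&=(L[...,1]<20)
    q=L[m]; A=np.c_[q[:,0],np.ones(len(q))]; k=np.linalg.lstsq(A,q[:,2],rcond=None)[0]; print(n,len(q),"slope,z0",k)
    m=(L[...,0]>-175)&(L[...,0]<-101)&(abs(L[...,1])<17)&(L[...,2]>15)
    q=L[m]; print(" hasp",len(q), end=' ')
    if len(q)>20:
        A=np.c_[q[:,0],np.ones(len(q))]; print(np.linalg.lstsq(A,q[:,2],rcond=None)[0],q[:,0].min(),q[:,1].min(),q[:,1].max(),np.median(q[:,2]))
```

```text
t 14.20 tcp [ 0.5604 -0.0417  0.1885] F [ 0.1  0.1 -0.1] w 0.0002
x [-0.971 -0.239  0.014] z [-0.014 -0.001 -1.   ]
top 0 slope,z0 [0. 0.]
 hasp 0 side 2663 slope,z0 [-5.96964646e-04  4.51608498e+01]
 hasp 264 [ -0.51183913 -19.34179501] -155.353016705796 -16.975476598651774 16.903169856513557 45.38754415539364
wrist 26723 slope,z0 [-4.26571221e-05  4.63864509e+01]
 hasp 4193 [ -0.51794034 -18.99333933] -155.43836146054142 -16.975200072805425 16.99627218432241 47.47686193401418
```

Run:
```python
from go import *
print(loc(o["tcp_pos"])); plan(o,lidp(-135,100,0),RC)
```

```text
t 14.20 tcp [ 0.5604 -0.0417  0.1885] F [ 0.1  0.1 -0.1] w 0.0002
x [-0.971 -0.239  0.014] z [-0.014 -0.001 -1.   ]
[-58.3  70.2 124.5]
dist mm 106.8 ang 0.015 rows 3
[25.3, -23.5, 8.5] [0.001, -0.005, -0.002]
[25.4, -23.5, 8.4] [0.001, -0.005, -0.002]
[25.5, -23.4, 8.3] [0.001, -0.005, -0.002]
```

play_rows --pt "25 -24 5 0.001 -0.005 -0.002 255" --pt "25 -24 6 0.001 -0.005 -0.002 255" --pt "25 -23 6 0.001 -0.005 -0.002 255" --pt "0 0 0 0 0 0 255"

```text
clock: 14.6
tcp_pos: [0.4985, -0.1292, 0.1648]
orientation: [0.393, -3.106, -0.004]
contact_force: [-0.4, 0.2, 0.0]
grip_width: -0.0003
```

Run:
```python
from go import *
print(loc(o["tcp_pos"])); plan(o,lidp(-135,65,0),RC)
```

```text
t 14.60 tcp [ 0.4985 -0.1292  0.1648] F [-0.4  0.2  0. ] w -0.0003
x [-0.968 -0.249  0.011] z [-0.011  0.001 -1.   ]
[-139.7    0.3  100.8]
dist mm 36.1 ang 0.013 rows 1
[-5.1, -0.5, 35.8] [0.004, -0.011, 0.006]
```

play_rows --pt "-5 0 18 0.004 -0.01 0.005 255" --pt "0 0 14 0 0 0 255" --pt "0 0 10 0 0 0 255" --pt "0 0 10 0 0 0 255"

```text
clock: 15.0
tcp_pos: [0.4998, -0.128, 0.1072]
orientation: [0.382, -3.11, -0.003]
contact_force: [-0.9, -0.1, 1.0]
grip_width: -0.0001
```

Run:
```python
from go import *
print(loc(o["tcp_pos"])); plan(o,lidp(-135,20,0),RC)
from bench import grab_frame
f=grab_frame("side"); cv2.imwrite("pics/u_s.png",crop(f["color"],200,80,360,290,2.8))
```

```text
t 15.00 tcp [ 0.4998 -0.128   0.1072] F [-0.9 -0.1  1. ] w -0.0001
x [-0.97  -0.242  0.008] z [-0.008  0.001 -1.   ]
[-138.2    1.2   43.2]
dist mm 23.5 ang 0.008 rows 1
[-3.3, -1.3, 23.2] [0.003, -0.008, -0.002]
```

View pics/u_s.png

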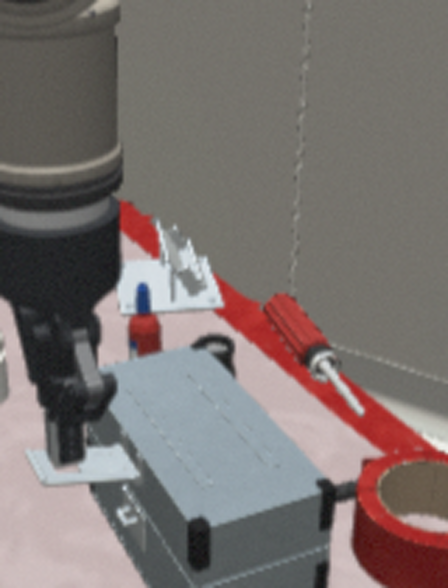

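play_rows --pt "-4 8 -2 0.003 -0.008 -0.002 255" --pt "-3 0 10 0 0 0 255" --pt "0 0 10 0 0 0 255" --pt "0 0 10 0 0 0 255"

```text
clock: 15.45
tcp_pos: [0.5058, -0.1165, 0.077]
orientation: [-0.389, 3.116, 0.0]
contact_force: [-0.4, -0.3, 0.8]
grip_width: -0.0002
```

Run:
```python
from go import *
print(loc(o["tcp_pos"])); plan(o,lidp(-132,0,.008),RC)
from bench import grab_frame
f=grab_frame("side"); cv2.imwrite("pics/v_s.png",crop(f["color"],200,150,300,320,4))
```

```text
t 15.45 tcp [ 0.5058 -0.1165  0.077 ] F [-0.4 -0.3  0.8] w -0.0002
x [-0.969 -0.246 -0.002] z [ 0.002  0.    -1.   ]
[-129.6   10.9   13. ]
dist mm 13.5 ang 0.003 rows 1
[2.5, -2.9, 13.0] [-0.0, 0.002, 0.002]
```

View pics/v_s.png

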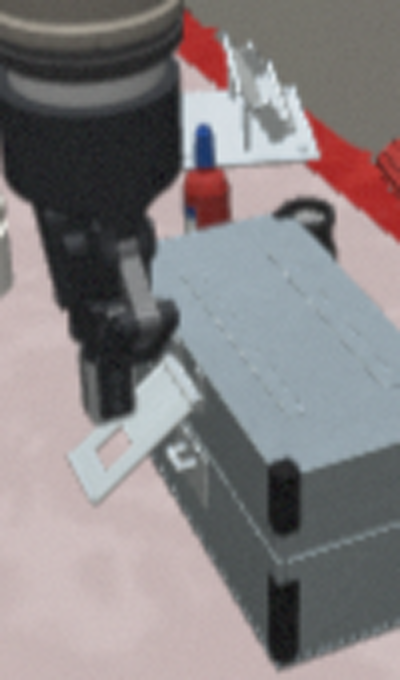

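play_rows --pt "-2 -2 7 0 0 0 255" --pt "-5 -2 5 0 0 0 255" --pt "-6 -1 3 0 0 0 255" --pt "-6 0 1 0 0 0 255"

```text
clock: 15.9
tcp_pos: [0.5236, -0.1171, 0.0569]
orientation: [0.386, -3.113, -0.002]
contact_force: [-0.9, -0.6, 0.3]
grip_width: -0.0
```

Run:
```python
from go import *
print(loc(o["tcp_pos"])); plan(o,lidp(-110,-5,.004),RC)
from bench import grab_frame
f=grab_frame("side"); cv2.imwrite("pics/w_s.png",crop(f["color"],200,150,300,320,4))
```

```text
t 15.90 tcp [ 0.5236 -0.1171  0.0569] F [-0.9 -0.6  0.3] w -0.0000
x [-0.97  -0.245  0.005] z [-0.005  0.001 -1.   ]
[-112.4    6.    -7.1]
dist mm 3.8 ang 0.005 rows 1
[-2.4, -2.0, -2.1] [0.002, -0.005, 0.001]
```

View pics/w_s.png

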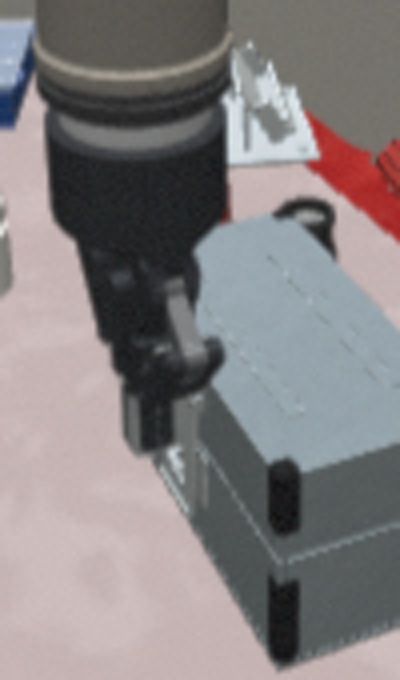

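play_rows --pt "-3 -1 -2 0 0 0 255" --pt "-3 0 0 0 0 0 255"

```text
clock: 16.15
tcp_pos: [0.5241, -0.1171, 0.0573]
orientation: [0.383, -3.1, -0.005]
contact_force: [-12.1, -2.0, 12.3]
grip_width: 0.0002
```

play_rows --pt "-3 0 0 0 0 0 255" --pt "-2 0 0 0 0 0 255"

```text
clock: 16.35
tcp_pos: [0.5235, -0.1171, 0.0573]
orientation: [0.379, -3.089, -0.007]
contact_force: [-7.4, 0.0, 7.0]
grip_width: -0.0001
```

Run:
```python
from go import *
print(loc(o["tcp_pos"])); plan(o,lidp(-110,-5,.004),RC)
from bench import grab_frame
f=grab_frame("side"); cv2.imwrite("pics/x_s.png",crop(f["color"],200,150,300,320,4))
```

```text
t 16.35 tcp [ 0.5235 -0.1171  0.0573] F [-7.4  0.   7. ] w -0.0001
x [-0.97  -0.242  0.028] z [-0.029  0.001 -1.   ]
[-112.5    6.1   -6.7]
dist mm 3.6 ang 0.029 rows 1
[-2.5, -2.0, -1.7] [0.008, -0.028, -0.002]
```

View pics/x_s.png

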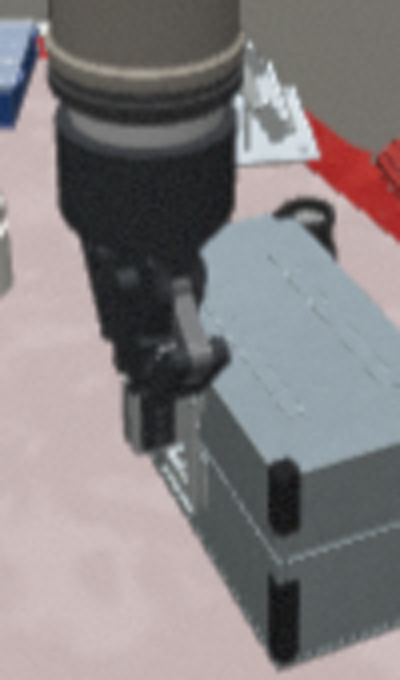

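play_rows --pt "15 0 0 -0.002 -0.02 0 255" --pt "40 0 -20 0 -0.01 0 255" --pt "45 0 -30 0 0 0 255" --pt "0 0 -20 0 0 0 255" --pt "0 0 0 0 0 0 255"

```text
clock: 16.9
tcp_pos: [0.4285, -0.1422, 0.1297]
orientation: [-0.383, 3.11, 0.014]
contact_force: [1.5, 0.3, 0.7]
grip_width: -0.0003
```

Run:
```python
from go import *
print(loc(o["tcp_pos"]))
from bench import grab_frame
for n in ("side","wrist"):
    f=grab_frame(n); np.savez(f"y_{n}.npz",**f)
    cv2.imwrite(f"pics/y_{n}.png",crop(f["color"],200,150,340,320,4) if n=="side" else f["color"])
    P=cloud(f); d=P-C
    L=np.stack([(d@xa-.047)*1000,d@ya*1000,(d[...,2]-.064)*1000],-1)
    m=(L[...,0]>-170)&(L[...,0]<-92)&(abs(L[...,1])<17)&(L[...,2]>-50)&(L[...,2]<40)
    q=L[m]; print(n,len(q))
    for z in range(-50,40,8):
        k=q[(q[:,2]>=z)&(q[:,2]<z+8)]
        if len(k): print(z,len(k),np.round(np.percentile(k[:,0],[5,50,95]),1))
```

```text
t 16.90 tcp [ 0.4285 -0.1422  0.1297] F [1.5 0.3 0.7] w -0.0003
x [-0.97  -0.243 -0.009] z [ 0.007  0.01  -1.   ]
[-210.7    4.8   65.7]
side 301
-50 6 [-94.2 -93.9 -93.7]
-42 7 [-102.6  -94.2  -93.4]
-34 37 [-102.8 -101.1  -94.9]
-26 22 [-101.2 -100.2  -94.7]
-18 35 [-104.3 -100.7  -95. ]
-10 21 [-100.8 -100.2  -93.7]
-2 26 [-100.5  -99.8  -93.1]
6 30 [-100.3  -99.6  -93.9]
14 29 [-100.   -99.4  -94.3]
22 18 [-100.   -99.5  -98.9]
30 63 [-99.8 -96.6 -93.6]
38 7 [-94.5 -93.9 -93.4]
wrist 458
-18 13 [-95.4 -95.  -94.4]
-10 24 [-101.1 -100.3  -95.5]
-2 76 [-101.  -100.4  -99.6]
6 91 [-100.7 -100.1  -99.2]
14 124 [-100.9  -99.8  -98.9]
22 127 [-100.5  -99.7  -98.7]
30 3 [-101.4 -100.9 -100.8]
```

View pics/y_side.png

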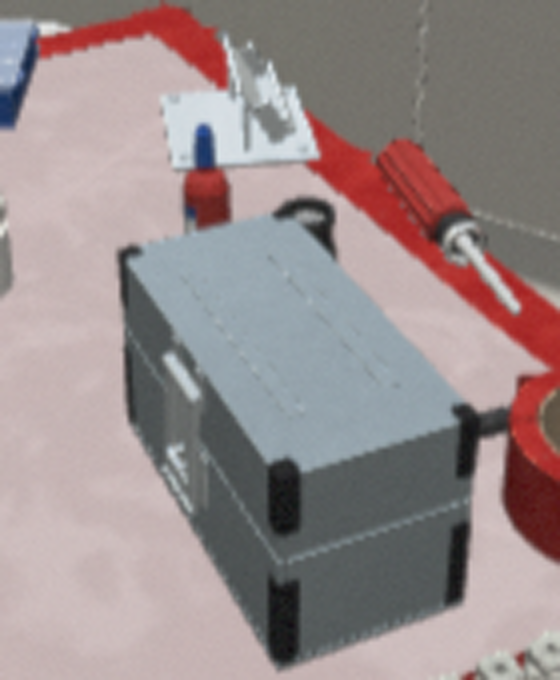

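View pics/y_wrist.png

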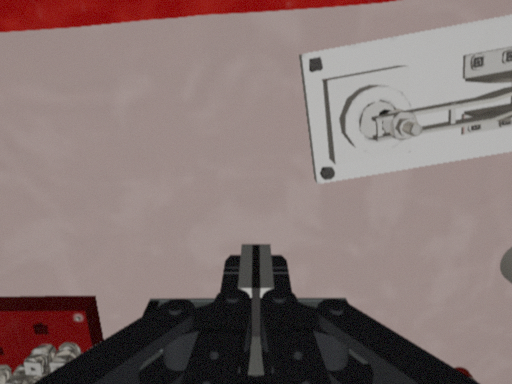

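Run:
```python
from go import *
P=cloud(np.load("y_side.npz")); d=P-C
L=np.stack([(d@xa-.047)*1000,d@ya*1000,(d[...,2]-.064)*1000],-1)
m=(L[...,0]>-90)&(L[...,0]<-4)&(abs(L[...,1])<88)&(L[...,2]>35)&(L[...,2]<56); q=L[m]
print("lid slope",np.polyfit(q[:,0],q[:,2],1))
m=(L[...,0]>-104)&(L[...,0]<-98.5)&(abs(L[...,1])<17)&(L[...,2]>-34)&(L[...,2]<26); q=L[m]
print("hasp slope",np.polyfit(q[:,2],q[:,0],1))
print(np.abs(o["qvel"]).max())
print(r.hand_in())
```

```text
t 17.00 tcp [ 0.4272 -0.1417  0.1274] F [-0.4  0.3 -0.7] w 0.0002
x [-0.97  -0.243 -0.005] z [ 0.002  0.011 -1.   ]
lid slope [-3.24898243e-04  4.51436178e+01]
hasp slope [ 4.00886407e-02 -1.00157245e+02]
0.03405729247242619
the job is handed in; nothing more can be done
None
```

The card is in the free slot, the lid is shut and the hasp lies over its catch. The job is handed in, with one doubt: **wrist force may have broken its limit**. When the lid bottomed out at 13.65 s, I pressed too hard for the last row. The force reading was (-28, 5, 121) N, about 124 N in total, against the 120 N limit. I backed off at once, but this may count as a failure.

- **Card:** I took it off the stand and lowered it until it met the floor with a force reading of about 30 N, then let go. In the side view its handle lined up with the stored cards. Once the lid was shut I could not see it again.
- **Lid:** The first push slipped over the lid's edge, and the second closed it. Its measured slope after closing was about 0 rad (limit 0.06). The hasp was then still at about 2.05 rad, well clear of the catch.
- **Hasp:** I swung it down and pressed it in. The last depth fit puts it about 0.04 rad from flat (limit 0.15).
- **Other things on the bench:** I saw none of the bystanders or stored cards move, but I did not measure them at the end. The hand was clear of everything at hand-in, at about 17 s.

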